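Rack the washed oil bottles

ROBOT

A 6-joint arm with a two-finger parallel gripper is mounted at the origin on the work surface. World frame = base frame: x ahead of the robot, y to its left, z up, the work surface at z = 0. Lengths are in m, angles in degrees, forces in N, time in s.
With the tool pointing down it reaches from about 0.25 to 0.725 m from the base axis. Payload 9.7 kg.
Tool frame: the origin (TCP) lies on the mounting face of the last link; the fingertips stand 173 mm ahead of it and the grasp point (between the pads) lies 155 mm ahead of it; z points along the fingers, y is the line along which they close (so a half turn about z gives the same grasp; the last joint's range is limited). The gripper opens to 85 mm and grips with 20 to 120 N. Pads are 22 mm wide; open, the fingers measure 114 mm over their backs; the gripper's body (76 mm by 85 mm) begins 54 mm behind the grasp point. The pads swing forward as they close: fully open they stand 13 mm farther back than shut.
Start: joints at [76.662, 4.979, 10.078, 95.1, 0, 90], TCP at [0.127, 0.535, 0.405] pointing down, gripper open.
Joint ranges: [-179.16, 179.16], [-48.56, 103.87], [-65.8, 70.77], [-126.05, 130.52], [-82.76, 87.17], [-180, 180]. Speed limits (degrees/s): [127.2, 127.2, 147.25, 180, 180, 180].

INTERFACE

Orientations are given as [roll, pitch, yaw] about the fixed x, y, z axes, in that order (R = Rz(yaw) Ry(pitch) Rx(roll)).
In Python, from workcell import bot, camera, camera_model, outline_of, pinpoint gives the robot as it stands.
- The arm moves only by the tool move_arm, never from a script. Its arguments are lists of equal length, an entry for each row: "jaw": the closure, from 0 (fully open) to 1 (shut); "delta_pos": the shift along the world's x, y, z in m, a list of three; "yaw": the turn about the world's z in rad. In form: {"jaw": [jaw, ...], "delta_pos": [[dx, dy, dz], ...], "yaw": [yaw, ...]}. A call has 1 to 10 rows; each row shifts and turns the commanded pose from where the row before left it; what a row does not reach is not made up. A row lasts 1/12 s, in which the tool goes at most 41.7 mm and 7.16 degrees, less where a joint would pass 70% of its speed; a pose out of reach is approached as far as the arm can. A call with a gripper value outside its range is refused whole. The fingers move at their own pace and stop on an object; "force" is the grip in N (left out, the last holds). Time passes only in rows, so rows that do not move let the fingers close. It gives the time, the measured TCP pose, the force, the opening and the grip force at its end, in the units of the state.
- bot.get_obs(): the state, without advancing time (a new reading comes with each control period).
- camera(name): name is "side" or "top" or "wrist"; returns the picture (400x640x3 uint8, red, green, blue); there is no depth.
- camera_model(name): a dict with "fx", "fy", "cx", "cy" (pixels), "k1" (the pictures are not rectified: a ray, as slopes to the right and down, at radius r is drawn at 1 + k1 r^2 times it, then the intrinsics apply), "R" (3x3) and "t" (3): a world point X has camera coordinates R X + t. Camera axes: x right, y down, z forward; pixel columns grow to the right and rows downward; lengths in m; the calibration is good to about 2 mm. A picture is of the moment at which its call begins: read the wrist's pose just before it. camera_model takes no time and is no camera call; for the wrist camera it gives the pose at the moment of the call.
- bot.job_done(): hands the job in; it is judged then, once.
Trained networks look in the newest picture that a camera, given by its name, has taken for a name from the list of things; names that differ only in an ending like _2 or _b are one class to them, and where a whole thing is asked for, a point or a joint stands for the part that bears it (a point fixed in the world has none). Each returns a list of dicts, best first, with "confidence" (0 to 1); they miss things now and then, are a little off and sometimes report something else, mostly with a low value. They report only what shows in the picture. A call takes as long as a camera call.
- outline_of(camera, thing): "mask" (400x640 bool, what is visible of it) and "xy" ([column, row] in pixels, amid what is visible of it).
- pinpoint(camera, thing): "xy" ([column, row] in pixels: a listed point, or the origin of a listed thing).
The state is a dict: "time": time; "q": joint angles; "qd": joint speeds; "joint_efforts": joint torques, N m; "ee_pos": TCP position; "tcp_rot": TCP orientation; "wrist_force": force on the tool from outside, world axes, zero at the start; "torque": the same for the moment, N m; "opening": finger opening in m; "grasp_force": force on a finger pad.
Only numpy, scipy, OpenCV 4.12 (cv2) and the standard library are available. Lean on these libraries where they do the work, as an engineer would, in place of code of your own. Each camera call takes 0.05 s, during which the arm holds its last target. There are 200 camera calls.

TASK

Put the washed oil bottles away in the wire rack, one to a bay: slide each in neck first through the bay's rings, largest to smallest, until a ring stops it at the shoulder, and leave it lying there. Bottles that have lost their stopper are not kept: lay those in the grey crate at the side instead. Leave the pot, plates, squeezer and spoon rest where they are.

Things in the scene. Friction and masses are not known exactly. Their poses are not given: they have to be found in the camera images.
- rack: steel wire bottle rack, fixed, 400 mm wide, 175 high; four empty bays 100 mm apart. Each bay is a row of three rings of 6 mm wire on one level axis 130 mm above the worktop, shrinking away from the robot. 8 mm wire legs 200 mm either side of the middle; open underneath. Origin: on the worktop under the middle of the first rings; x points into the bays, y left, z up
- bay_1 (a point): centre of the first ring of bay 1 (1 is at the robot's left); axes as the rack's, x along the bay's axis, inward. The first ring, nearest the robot, is 74 mm inside; the second, 58 mm behind it, is 58 mm inside; the third, 100 mm behind the first, is 40 mm inside; all on one level axis
- bay_2 (a point): centre of the first ring of bay 2 (1 is at the robot's left); axes as the rack's, x along the bay's axis, inward. A stout bottle passes the first ring and its shoulder is stopped by the second, with its neck through the third; a slim one passes two rings and its shoulder is stopped by the third
- bay_3 (a point): centre of the first ring of bay 3 (1 is at the robot's left); axes as the rack's, x along the bay's axis, inward. Pushed fully in, either bottle has 48 to 58 mm of its base end left in front of the first ring, and stays there when let go, its base end settling up to 25 mm below the axis, the bottle tilted about 0.15 rad
- bay_4 (a point): centre of the first ring of bay 4 (1 is at the robot's left); axes as the rack's, x along the bay's axis, inward. The rings of this bay are the same as those of the others
- slim_1: slim eight-sided green glass oil bottle: body 145 mm long, 46 mm across flats (50 across corners), shoulder tapering over 24 mm to a round neck 24 mm across, 28 long, closed by a black stopper (32 mm across, 22 long): 219 mm in all. Lies on a flat, neck away from the robot. Origin: centre of the base, on the long axis; x from base to neck. May be absent. About 0.28 kg
- slim_2: slim eight-sided green glass oil bottle: body 145 mm long, 46 mm across flats (50 across corners), shoulder tapering over 24 mm to a round neck 24 mm across, 28 long, closed by a black stopper (32 mm across, 22 long): 219 mm in all. Lies on a flat, neck away from the robot. Origin: centre of the base, on the long axis; x from base to neck. May be absent. About 0.28 kg
- stout_1: stout eight-sided green glass oil bottle: body 112 mm long, 59 mm across flats (64 across corners), shoulder tapering over 28 mm to a round neck 26 mm across, 28 long, closed by a black stopper (32 mm across, 22 long): 190 mm in all. Lies on a flat, neck away from the robot. Origin: centre of the base, on the long axis; x from base to neck. May be absent. About 0.32 kg
- stout_2: stout eight-sided green glass oil bottle: body 112 mm long, 59 mm across flats (64 across corners), shoulder tapering over 28 mm to a round neck 26 mm across, 28 long, closed by a black stopper (32 mm across, 22 long): 190 mm in all. Lies on a flat, neck away from the robot. Origin: centre of the base, on the long axis; x from base to neck. May be absent. About 0.32 kg
- slim_open: slim eight-sided green glass oil bottle: body 145 mm long, 46 mm across flats (50 across corners), shoulder tapering over 24 mm to a round neck 24 mm across, 28 long; no stopper, the neck ends bare: 197 mm in all. Lies on a flat, neck away from the robot. Origin: centre of the base, on the long axis; x from base to neck. May be absent. About 0.28 kg
- stout_open: stout eight-sided green glass oil bottle: body 112 mm long, 59 mm across flats (64 across corners), shoulder tapering over 28 mm to a round neck 26 mm across, 28 long; no stopper, the neck ends bare: 168 mm in all. Lies on a flat, neck away from the robot. Origin: centre of the base, on the long axis; x from base to neck. May be absent. About 0.32 kg
- slim_open_top (a point): centre of the bare neck's end on slim_open, 197 mm from its base along its x
- stout_open_top (a point): centre of the bare neck's end on stout_open, 168 mm from its base along its x
- crate_in (a point): centre of the inner floor (5 mm above the worktop) of the open grey plastic crate to the robot's right, fixed; inside 300 mm along x and 230 mm along y, 5 mm walls, rim 70 mm above the worktop; axes: x its long side, z up
- pot: bystander: lidded aluminium pot, 180 mm across, 143 mm high with its knob, loose; origin under its centre
- plates: bystander: two stacked white melamine plates, 216 mm across, 33 mm high, loose; origin under their centre
- squeezer: bystander: yellow plastic lemon squeezer with a pivoting lever arm, 220 mm long, about 75 mm high, loose; origin under its cup
- spoon_rest: bystander: wooden spoon rest 220 by 90 mm with a wooden spoon on it, loose; origin under its centre

How it is judged:
By the outcome, as a careful person would: the job done as asked, in the order asked, and still so for the second after the job is handed in, with the robot touching nothing.
Of slim_1, slim_2, stout_1, stout_2 only 3 to 4 are there at a start; the rules pass over those that are not, and their reading is None.
Of slim_open, stout_open only 1 to 2 are there at a start; the rules pass over those that are not, and their reading is None.
At some moment in a run one of slim_1, slim_2, stout_1, stout_2, slim_open, stout_open may be knocked a few centimetres aside while the robot is not near it.
Once in a run the grip may slacken for a moment while it holds something.
It also fails if it takes over 210 s, if anything falls off the work surface, if the arm or the gripper's body presses on something with over 40 N, if the wrist force passes 120 N, or if a joint passes its speed limit or range.

## Working session

There is one attempt and no reset: what is moved stays moved. The work goes in short steps, Python scripts to look and compute and a tool call to move; the robot and the scene stay as the last step left them, time stands still between calls to the robot, and variables do not carry over. Pictures are saved under pics/ and viewed, at most 19 in all, crops included, and the job is handed in when it is done.

Besides the shell and the picture viewer there is one more tool, called after "Request:" as name([rows], argument=value, ...), one row to a line, values as JSON. move_arm: Moves the arm, as the interface text tells. Its arguments: {"type":"object","properties":{"jaw":{"type":"array"},"delta_pos":{"type":"array"},"yaw":{"type":"array"},"force":{"type":"number"}},"required":["jaw","delta_pos","yaw"]}

```bash
mkdir -p pics; ls; python3 - <<'E'
from workcell import bot,camera,camera_model
import cv2
print(bot.get_obs())
for n in("top","side"):
    im=camera(n);cv2.imwrite(f"pics/{n}0.png",im[:,:,::-1]);m=camera_model(n);print(n,m)
E
```

```text
pics
{'time': 0.0, 'q': array([7.66615513e+01, 5.01176406e+00, 1.00334159e+01, 9.50997044e+01,
       5.11953838e-04, 9.00004978e+01]), 'qd': array([ 0.01735611,  0.05063133, -0.10746745, -0.14023989,  0.01489008,
       -0.07082637]), 'joint_efforts': array([-3.98313796e-04, -5.20394933e+01,  4.64798677e+01,  1.65694073e-02,
       -4.92892366e-05,  4.68901419e-06]), 'ee_pos': array([0.12688559, 0.5351638 , 0.40396724]), 'tcp_rot': array([-1.79921947e+02, -5.11275183e-04,  1.66661053e+02]), 'wrist_force': array([-0.19612083,  0.58032428,  0.60160472]), 'torque': array([-0.01836201,  0.01639885,  0.01499538]), 'grasp_force': 0.0, 'opening': 0.0853169622903051}
top {'fx': 453.7184283026831, 'fy': 453.7184283026831, 'cx': 311.93650049596164, 'cy': 194.88283133664555, 'k1': -0.1332229799131568, 'R': array([[-1.21499404e-03, -9.99793163e-01,  2.03016046e-02],
       [-9.95587952e-01, -6.95418343e-04, -9.38304125e-02],
       [ 9.38251230e-02, -2.03260363e-02, -9.95381183e-01]]), 't': array([-0.0453631 ,  0.55317438,  1.76214694])}
side {'fx': 364.60026305176007, 'fy': 364.60026305176007, 'cx': 323.0895172912051, 'cy': 190.80693979110157, 'k1': -0.023370479684449767, 'R': array([[-0.99371111, -0.11129692, -0.01229768],
       [-0.07418429,  0.7366283 , -0.67221681],
       [ 0.08387447, -0.66707702, -0.7402522 ]]), 't': array([0.5463318 , 0.13967801, 1.31799663])}
```

View pics/top0.png

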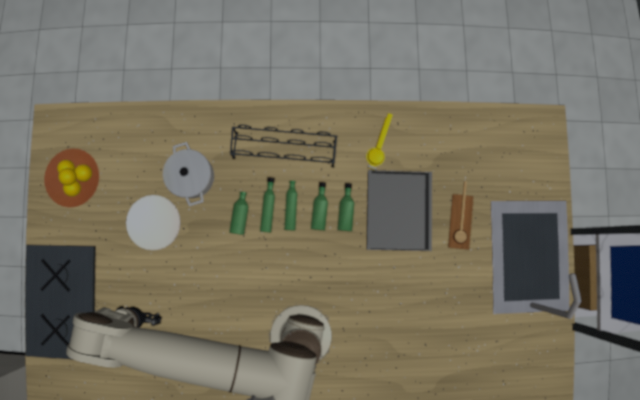

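View pics/side0.png

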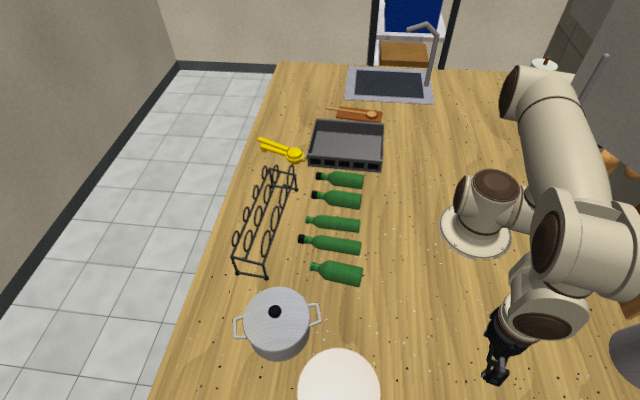

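The top picture shows the rack at (284,145), the crate at (399,210) and five bottles. From the left these are stout without stopper (240,213), slim with stopper (268,205), slim without stopper (291,205), and two stout with stoppers (320,206) and (346,207).

```bash
cat > h.py <<'E'
import numpy as np, cv2
from scipy.optimize import least_squares
from workcell import bot,camera,camera_model,outline_of,pinpoint
def model(n):
    m=camera_model(n);m['n']=n;return m
def proj(m,X):
    c=np.atleast_2d(X)@m['R'].T+m['t'];s=c[:,:2]/c[:,2:];s=s*(1+m['k1']*(s**2).sum(1,keepdims=True))
    return s*[m['fx'],m['fy']]+[m['cx'],m['cy']]
def plane(m,xy,z):
    d=(np.array(xy,float)-[m['cx'],m['cy']])/[m['fx'],m['fy']];s=d.copy()
    for _ in range(20): s=d/(1+m['k1']*(s@s))
    r=m['R'].T@np.array([s[0],s[1],1]);o=-m['R'].T@m['t'];return o+r*(z-o[2])/r[2]
def tri(ms,xys):
    f=lambda X:np.concatenate([proj(m,X)[0]-np.array(x) for m,x in zip(ms,xys)])
    r=least_squares(f,plane(ms[0],xys[0],.1));return r.x,np.abs(r.fun).max()
E
python3 - <<'E'
from h import *
np.set_printoptions(precision=4,suppress=True)
T,S=model('top'),model('side')
camera('top');camera('side')
D={}
for t in 'slim_1 stout_1 slim_open stout_open slim_open_top stout_open_top'.split():
  z=.023 if 'slim' in t else .0295
  for m in(T,S):
    for d in pinpoint(m['n'],t):
      if d['confidence']>.2: print(t,m['n'],round(d['confidence'],2),np.round(d['xy'],1),plane(m,d['xy'],z)[:2])
for t in 'bay_1 bay_2 bay_3 bay_4 rack crate_in squeezer pot'.split():
  a=[pinpoint(m['n'],t) for m in(T,S)]
  if a[0] and a[1]:
    z=dict(r=0,c=.005,b=.13,s=0,p=0)[t[0]]
    print(t,*tri([T,S],[a[0][0]['xy'],a[1][0]['xy']]),[(round(x[0]['confidence'],2),plane(m,x[0]['xy'],z)[:2]) for m,x in zip((T,S),a)])
  else: print(t,a)
E
```

```text
slim_1 top 0.6 [265. 235.] [0.3955 0.1386]
slim_1 top 0.33 [288.9 233.5] [0.4014 0.0449]
slim_1 side 0.67 [356.1 251.5] [0.4198 0.1528]
stout_1 top 0.97 [314.6 229.3] [ 0.4177 -0.0557]
stout_1 top 0.7 [341.9 230.9] [ 0.4113 -0.1627]
stout_1 top 0.7 [290.2 231.8] [0.408  0.0397]
stout_1 top 0.24 [321.4 160.6] [ 0.6896 -0.0832]
stout_1 side 0.85 [360.5 201.1] [ 0.4149 -0.0681]
stout_1 side 0.56 [364.  184.3] [ 0.4049 -0.1567]
slim_open top 0.56 [289.6 231.2] [0.4104 0.0422]
slim_open side 0.71 [360.  227.3] [0.4112 0.0498]
slim_open side 0.22 [359.1 276.4] [0.4054 0.2459]
stout_open top 0.66 [237.6 234.4] [0.3975 0.2453]
stout_open top 0.33 [262.6 230.1] [0.4145 0.1475]
stout_open side 0.8 [361.7 278. ] [0.3971 0.2544]
slim_open_top top 0.65 [294.1 179.7] [0.6138 0.025 ]
slim_open_top side 0.72 [301.8 217.1] [0.6252 0.0252]
stout_open_top top 0.94 [243.4 189.6] [0.5736 0.2246]
stout_open_top side 0.7 [305.4 268.3] [0.5807 0.2383]
bay_1 [0.6977 0.1248 0.1218] 2.746552652276904 [(0.93, array([0.7066, 0.1253])), (0.98, array([0.6875, 0.1314]))]
bay_2 [0.6977 0.1248 0.1218] 2.746552652276904 [(0.93, array([0.7066, 0.1253])), (0.98, array([0.6875, 0.1314]))]
bay_3 [0.6977 0.1248 0.1218] 2.746552652276904 [(0.93, array([0.7066, 0.1253])), (0.98, array([0.6875, 0.1314]))]
bay_4 [0.6977 0.1248 0.1218] 2.746552652276904 [(0.93, array([0.7066, 0.1253])), (0.98, array([0.6875, 0.1314]))]
rack [ 0.8175  0.1154 -0.8973] 6.358218687494286 [(0.82, array([0.7   , 0.0761])), (0.75, array([0.6299, 0.4439]))]
crate_in [ 0.4927 -0.3849 -0.0012] 1.8239866455004972 [(0.64, array([ 0.4857, -0.3834])), (0.58, array([ 0.5006, -0.3786]))]
squeezer [ 0.712  -0.3123 -0.0317] 1.5482613456258605 [(0.84, array([ 0.7124, -0.3068])), (0.64, array([ 0.6975, -0.2789]))]
pot [0.6258 0.4481 0.0061] 0.9885384014158944 [(0.84, array([0.6306, 0.45  ])), (0.69, array([0.6247, 0.446 ]))]
```

```bash
cat >> h.py <<'E'
def rackpts(p):
    x,y,a=p;P=[];th=np.linspace(0,2*np.pi,60)
    for b in(150,50,-50,-150):
        for dx,r in((0,40),(58,32),(100,23)):
            P.append(np.c_[np.full(60,dx),b+r*np.cos(th),130+r*np.sin(th)])
    P=np.vstack(P)/1000;c,s=np.cos(a),np.sin(a)
    return P@np.array([[c,s,0],[-s,c,0],[0,0,1]])+[x,y,0]
def rackcost(m,im,off=0):
    # darkness wrt local background
    g=im.max(2).astype(np.float32);bg=cv2.medianBlur(g.astype(np.uint8),31).astype(np.float32)
    return cv2.GaussianBlur(np.clip(bg-g,0,80),(0,0),1.0)
def fitrack(ms,ims,p0,rng=(.03,.03,.1)):
    from scipy.optimize import minimize
    C=[rackcost(m,i) for m,i in zip(ms,ims)]
    def f(p):
        X=rackpts(p);s=0
        for m,c in zip(ms,C):
            u=proj(m,X).astype(np.float32);s-=cv2.remap(c,u[None,:,0],u[None,:,1],cv2.INTER_LINEAR).mean()
        return s
    best=None
    for dx in np.linspace(-1,1,5):
      for dy in np.linspace(-1,1,5):
        for da in np.linspace(-1,1,5):
          q=np.array(p0)+np.array(rng)*[dx,dy,da]
          v=f(q)
          if best is None or v<best[0]: best=(v,q)
    r=minimize(f,best[1],method='Nelder-Mead',options=dict(initial_simplex=best[1]+np.array([[0,0,0],[.006,0,0],[0,.006,0],[0,0,.02]])))
    return r.x,r.fun
E
python3 - <<'E'
from h import *
np.set_printoptions(precision=4,suppress=True)
T,S=model('top'),model('side')
a,b=camera('top'),camera('side')
for ms,ims in(([T],[a]),([S],[b]),([T,S],[a,b])): print(fitrack(ms,ims,[.70,.075,-.05]))
for m in (T,S):
  for d in pinpoint(m['n'],'bay_1'): print(m['n'],round(d['confidence'],2),plane(m,d['xy'],.13)[:2])
for t in 'slim_1 slim_open stout_1 stout_open'.split():
  h=.023 if 'sl' in t else .0295
  for m in(T,S):
   for d in outline_of(m['n'],t):
    if d['confidence']<.3: continue
    v,u=np.nonzero(d['mask']);P=np.array([plane(m,q,h)[:2] for q in zip(u,v)]);c=P.mean(0)
    w,V=np.linalg.eigh(np.cov((P-c).T));e=V[:,1]*np.sign(V[0,1]);s=(P-c)@e;o=(P-c)@V[:,0]
    print(t,m['n'],round(d['confidence'],2),'c',c,'ang',np.degrees(np.arctan2(e[1],e[0])),'len',np.ptp(s),'wid',np.ptp(o),'base',c+e*s.min(),'tip',c+e*s.max())
p,_=fitrack([T,S],[a,b],[.70,.075,-.05])
v=b.copy()
for x in proj(S,rackpts(p)): cv2.circle(v,tuple(int(round(k)) for k in x),0,(255,0,0),-1)
w=a.copy()
for x in proj(T,rackpts(p)): cv2.circle(w,tuple(int(round(k)) for k in x),0,(255,0,0),-1)
o=np.vstack([cv2.resize(v[150:290,210:310],None,fx=4,fy=4,interpolation=2)[:560,:400].copy()]);o2=cv2.resize(w[115:175,220:345],(400,192),interpolation=2)
o2=np.vstack([o2,np.zeros((560-192,400,3),np.uint8)])
cv2.imwrite('pics/r1.png',np.hstack([o,o2])[:,:,::-1])
E
```

```text
(array([ 0.689 ,  0.0711, -0.0861]), np.float64(-39.47935485839844))
(array([ 0.6896,  0.0738, -0.087 ]), np.float64(-60.46194076538086))
(array([ 0.6895,  0.0727, -0.0867]), np.float64(-99.45262145996094))
top 0.95 [0.7005 0.1207]
top 0.94 [0.7151 0.2201]
top 0.85 [ 0.6705 -0.082 ]
top 0.81 [0.6851 0.0195]
side 0.84 [ 0.6761 -0.0624]
side 0.82 [0.6832 0.126 ]
side 0.69 [0.6841 0.0307]
side 0.67 [0.7028 0.2226]
side 0.65 [0.6067 0.101 ]
slim_1 top 0.76 c [0.5057 0.1291] ang -4.937028603530821 len 0.21557341513781358 wid 0.043745342669707955 base [0.4103 0.1374] tip [0.6251 0.1188]
slim_1 side 0.66 c [0.5036 0.1279] ang -5.915335607666357 len 0.22316548382726165 wid 0.06429521542478324 base [0.4044 0.1381] tip [0.6264 0.1151]
slim_1 side 0.43 c [0.7603 0.0071] ang 84.98365649596856 len 0.5259562782926706 wid 0.16917518460803438 base [ 0.738  -0.2464] tip [0.784  0.2775]
slim_open top 0.84 c [0.5034 0.0406] ang -2.5621964915336 len 0.19368296242914954 wid 0.045869100299337454 base [0.4155 0.0446] tip [0.6089 0.0359]
slim_open top 0.54 c [0.5065 0.1295] ang -5.0108595697292255 len 0.215
[... 597 characters left out ...]
4 len 0.19158585060563904 wid 0.061221820963571955 base [ 0.4134 -0.1703] tip [ 0.6042 -0.1876]
stout_1 side 0.79 c [ 0.4911 -0.1789] ang -5.864043443853024 len 0.1967642489783726 wid 0.08254521635552942 base [ 0.4061 -0.1702] tip [ 0.6019 -0.1903]
stout_1 side 0.61 c [ 0.4964 -0.0757] ang -6.432966281785922 len 0.19424089952745313 wid 0.08031537480416581 base [ 0.4124 -0.0663] tip [ 0.6054 -0.088 ]
stout_open top 0.59 c [0.4744 0.2399] ang -8.67966312361545 len 0.1676326797429856 wid 0.05933898171112287 base [0.4023 0.251 ] tip [0.568  0.2257]
stout_open side 0.79 c [0.4712 0.2397] ang -8.61257953570994 len 0.17416256112256734 wid 0.07525035264006966 base [0.3953 0.2512] tip [0.5675 0.2251]
```

View pics/r1.png

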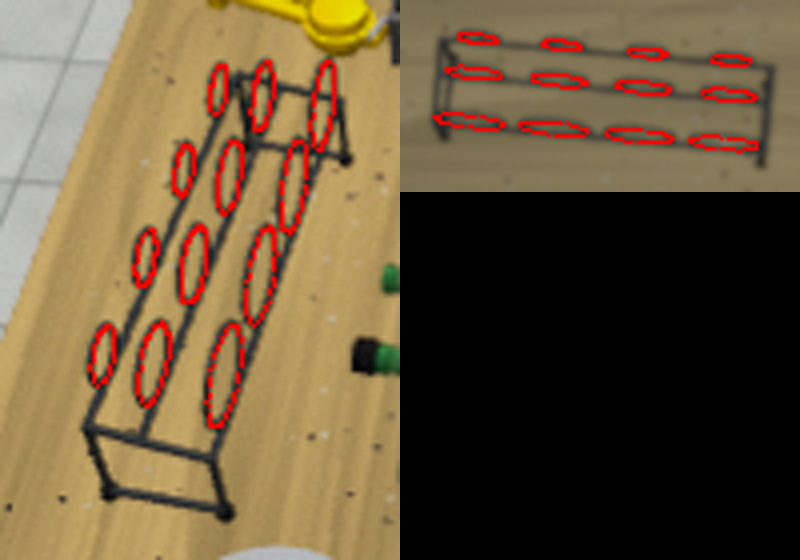

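The fitted rings lie on the rack's wires in both views, with the origin at (0.6895, 0.0727) and yaw −5°. I'll move to a look-out pose and turn the gripper towards yaw −5°.

Request:
move_arm([
  [0.0104,-0.0158,0],
  [0.0104,-0.0158,0],
  [0.0104,-0.0158,0],
  [0.0104,-0.0158,0],
  [0.0104,-0.0158,0],
  [0.0104,-0.0158,0],
  [0.0104,-0.0158,0],
  [0.0104,-0.0158,0],
  [0.0104,-0.0158,0],
  [0.0104,-0.0158,0],
], jaw=[0,0,0,0,0,0,0,0,0,0], yaw=[-0.0999,-0.0999,-0.0999,-0.0999,-0.0999,-0.0999,-0.0999,-0.0999,-0.0999,-0.0999])

```text
time: 3.03
ee_pos: [0.2312, 0.3763, 0.4048]
tcp_rot: [180.0, -0.0, 109.1]
wrist_force: [-0.5, -0.3, 0.2]
opening: 0.0857
grasp_force: 0.0
```

Request:
move_arm([
  [0.0104,-0.0158,0],
  [0.0104,-0.0158,0],
  [0.0104,-0.0158,0],
  [0.0104,-0.0158,0],
  [0.0104,-0.0158,0],
  [0.0104,-0.0158,0],
  [0.0104,-0.0158,0],
  [0.0104,-0.0158,0],
  [0.0104,-0.0158,0],
  [0.0104,-0.0158,0],
], jaw=[0,0,0,0,0,0,0,0,0,0], yaw=[-0.0999,-0.0999,-0.0999,-0.0999,-0.0999,-0.0999,-0.0999,-0.0999,-0.0999,-0.0999])

```text
time: 3.87
ee_pos: [0.3352, 0.2183, 0.4048]
tcp_rot: [180.0, -0.0, 51.9]
wrist_force: [1.1, 0.4, 1.2]
opening: 0.0854
grasp_force: 0.0
```

Request:
move_arm([
  [0.0104,-0.0158,0],
  [0.0104,-0.0158,0],
  [0.0104,-0.0158,0],
  [0.0104,-0.0158,0],
  [0.0104,-0.0158,0],
  [0.0104,-0.0158,0],
  [0.0104,-0.0158,0],
  [0.0104,-0.0158,0],
  [0.0104,-0.0158,0],
  [0.0104,-0.0158,0],
], jaw=[0,0,0,0,0,0,0,0,0,0], yaw=[-0.0999,-0.0999,-0.0999,-0.0999,-0.0999,-0.0999,-0.0999,-0.0999,-0.0999,-0.0999])

```text
time: 4.7
ee_pos: [0.4456, -0.005, 0.4046]
tcp_rot: [-177.5, -0.0, -1.2]
wrist_force: [0.4, 0.7, 0.4]
opening: 0.0856
grasp_force: 0.0
```

```bash
python3 - <<'E'
from h import *
np.set_printoptions(precision=4,suppress=True)
o=bot.get_obs();print(o['time'],o['ee_pos'],o['tcp_rot'],o['q'])
W=model('wrist');im=camera('wrist');print(-W['R'].T@W['t'],W['R'],W['fx'],W['k1'])
print(fitrack([W],[im],[.6895,.0727,-.0867],(.008,.008,.03)))
v=im.copy()
for x in proj(W,rackpts([.6895,.0727,-.0867])): 
  if abs(x).max()<900: cv2.circle(v,tuple(int(round(k)) for k in x),0,(255,0,0),-1)
cv2.imwrite('pics/w1.png',v[:,:,::-1])
E
```

```text
4.7 [ 0.4456 -0.005   0.4046] [-177.4841   -0.0062   -1.2178] [ -1.2753  -9.228   -3.7193  95.505    2.5159 179.9425]
[ 0.5253 -0.0053  0.3743] [[-0.0206 -0.9988 -0.0449]
 [-0.9505  0.0057  0.3105]
 [-0.3099  0.0491 -0.9495]] 351.81405758550255 0.007694867193953528
(array([ 0.6815,  0.0647, -0.1167]), np.float64(0.0))
```

View pics/w1.png

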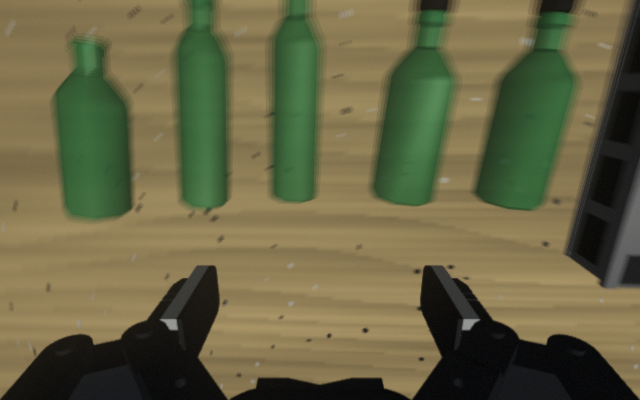

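The wrist view shows all five bottles, with bases near row 205 at columns 98, 203, 295, 408 and 512. Joint 6 is at its limit, so I'll turn the other way to yaw ≈175°, which gives the same grasp.

Request:
move_arm([
  [0,0,0],
  [0,0,0],
  [0,0.005,0],
  [0,0.005,0],
  [0,0.005,0],
  [0,0.005,0],
  [0,0.005,0],
  [0,0.005,0],
  [0,0.005,0],
  [0,0.005,0],
], jaw=[0,0,0,0,0,0,0,0,0,0], yaw=[0.118,0.118,0.118,0.118,0.118,0.118,0.118,0.118,0.118,0.118])

```text
time: 5.58
ee_pos: [0.4452, 0.0368, 0.4046]
tcp_rot: [-177.5, 0.0, 66.9]
wrist_force: [0.1, 0.8, 0.0]
opening: 0.0857
grasp_force: 0.0
```

Request:
move_arm([
  [0,0.005,0],
  [0,0.005,0],
  [0,0.005,0],
  [0,0.005,0],
  [0,0.005,0],
  [0,0.005,0],
  [0,0.005,0],
  [0,0.005,0],
  [0,0.005,0],
  [0,0.005,0],
], jaw=[0,0,0,0,0,0,0,0,0,0], yaw=[0.118,0.118,0.118,0.118,0.118,0.118,0.118,0.118,0.118,0.118])

```text
time: 6.42
ee_pos: [0.4452, 0.0868, 0.4046]
tcp_rot: [-177.5, 0.0, 134.5]
wrist_force: [0.0, -0.1, 0.8]
opening: 0.0853
grasp_force: 0.0
```

Request:
move_arm([
  [0,0,0],
  [0,0,0],
  [0,0,0],
  [0,0,0],
  [0,0,0],
  [0,0,0],
  [0,0,0],
], jaw=[0,0,0,0,0,0,0], yaw=[0.118,0.118,0.118,0.118,0.118,0.118,0])

```text
time: 7.0
ee_pos: [0.4451, 0.0866, 0.4047]
tcp_rot: [-177.5, 0.0, 175.1]
wrist_force: [-0.2, -0.7, -0.4]
opening: 0.0855
grasp_force: 0.0
```

```bash
python3 - <<'E'
from h import *
np.set_printoptions(precision=4,suppress=True)
o=bot.get_obs();print(o['time'],o['ee_pos'],o['tcp_rot'],o['q'])
W=model('wrist');im=camera('wrist');print(-W['R'].T@W['t'])
print(fitrack([W],[im],[.6895,.0727,-.0867],(.008,.008,.03)))
v=im.copy()
for x in proj(W,rackpts([.6895,.0727,-.0867])): 
  if abs(x).max()<900: cv2.circle(v,tuple(int(round(k)) for k in x),0,(255,0,0),-1)
cv2.imwrite('pics/w2.png',v[:,:,::-1])
E
```

```text
7.0 [0.4451 0.0866 0.4047] [-177.5251    0.0371  175.0869] [11.59   -7.7636 -2.4254 96.006  -2.3835 16.5178]
[0.3657 0.0921 0.3743]
(array([0.4892, 0.1785, 0.0206]), np.float64(-4.702463626861572))
```

View pics/w2.png

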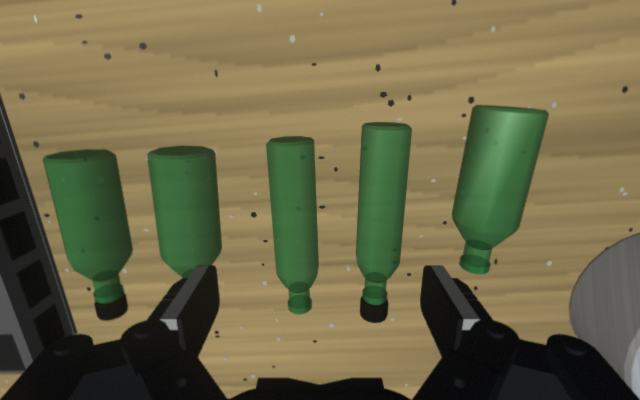

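The wrist view now shows, from left to right, the two stout bottles with stoppers, slim without stopper, slim with stopper and stout without stopper. The tool has kept a 2.5° roll about the bottle axis, and I'll allow for it. Next I'll look at the rack from closer while fitting the bottles.

```bash
cat >> h.py <<'E'
from scipy.optimize import minimize
from scipy.spatial.transform import Rotation as Ro
B=dict(slim=(.145,.046,.024,.024,.028),stout=(.112,.059,.028,.026,.028))
def green(im):
    i=im.astype(int);return ((i[...,1]>i[...,0]+18)&(i[...,1]>i[...,2]+10)).astype(np.uint8)
def render(m,k,p,S=4):
    L,w,s,nd,nl=B[k];h=w/2;x,y,a=p;c,sn=np.cos(a),np.sin(a)
    def sec(X,r,n,o): 
        t=np.arange(n)*2*np.pi/n+o;return np.c_[np.full(n,X),r*np.cos(t),h+r*np.sin(t)]
    R8=h/np.cos(np.pi/8)
    secs=[sec(0,R8,8,np.pi/8),sec(L,R8,8,np.pi/8),sec(L+s,nd/2,24,0),sec(L+s+nl,nd/2,24,0)]
    M=np.zeros((400*S,640*S),np.uint8)
    for A,C in zip(secs,secs[1:]):
        P=np.vstack([A,C]);X=np.c_[x+P[:,0]*c-P[:,1]*sn,y+P[:,0]*sn+P[:,1]*c,P[:,2]]
        cv2.fillConvexPoly(M,cv2.convexHull(np.round((proj(m,X)+.5)*S).astype(np.int32)),255)
    return cv2.resize(M,(640,400),interpolation=cv2.INTER_AREA)/255.
def fitb(ms,ims,k,p0):
    G=[cv2.GaussianBlur(green(i).astype(np.float32),(0,0),.7) for i in ims]
    def f(p):
        s=0
        for m,g in zip(ms,G):
            r=render(m,k,p);w=cv2.dilate((render(m,k,p0)>0).astype(np.uint8),np.ones((15,15)))
            s+=(np.abs(r-g)*w).sum()/(w*g).sum()
        return s/len(ms)
    p0=np.array(p0,float);r=minimize(f,p0,method='Nelder-Mead',options=dict(xatol=2e-4,fatol=1e-4,maxiter=120,initial_simplex=p0+np.array([[0,0,0],[.008,0,0],[0,.008,0],[0,0,.05]])))
    return r.x,r.fun
def grasp(o):
    return o['ee_pos']+Ro.from_euler('xyz',o['tcp_rot'],degrees=True).as_matrix()[:,2]*.155
E
python3 - <<'E'
from h import *
np.set_printoptions(precision=4,suppress=True)
W,T=model('wrist'),model('top');im=camera('wrist');it=camera('top')
print('grasp',grasp(bot.get_obs()))
for n,k,p in(('slim_1','slim',(.408,.138,-.094)),('stA','stout',(.415,-.066,-.1)),('stB','stout',(.410,-.170,-.096)),('slop','slim',(.414,.043,-.045)),('stop','stout',(.399,.251,-.15))):
  print(n,*[fitb(a,b,k,p) for a,b in(([W],[im]),([T],[it]))])
E
```

```text
grasp [0.4446 0.0798 0.2497]
slim_1 (array([ 0.409 ,  0.1384, -0.0968]), np.float64(0.05212189884474612)) (array([ 0.4174,  0.1409, -0.115 ]), np.float64(11.331403432458035))
stA (array([ 0.4218, -0.0692, -0.0959]), np.float64(0.2821797893806672)) (array([ 0.4184, -0.0679, -0.0894]), np.float64(0.23232451565716758))
stB (array([ 0.416 , -0.1731, -0.0927]), np.float64(0.19739503325246757)) (array([ 0.4142, -0.172 , -0.0908]), np.float64(0.2409367388353249))
slop (array([ 0.4172,  0.0433, -0.0578]), np.float64(0.06437355962034672)) (array([ 0.4144,  0.0392, -0.0259]), np.float64(0.6492622600123408))
stop (array([ 0.4001,  0.2519, -0.1499]), np.float64(0.053346198779295)) (array([ 0.4018,  0.2531, -0.1421]), np.float64(1.4234859845691963))
```

Request:
move_arm([
  [0.035,0,0],
  [0.035,0,0],
  [0.035,0,0],
  [0.035,0,0],
  [0.035,0,0],
  [0,0,0],
], jaw=[0,0,0,0,0,0], yaw=[0,0,0,0,0,0])

```text
time: 7.65
ee_pos: [0.6256, 0.0865, 0.3993]
tcp_rot: [-177.4, -0.2, 174.5]
wrist_force: [1.2, -0.3, -1.2]
opening: 0.0853
grasp_force: 0.0
```

```bash
python3 - <<'E'
from h import *
np.set_printoptions(precision=4,suppress=True)
o=bot.get_obs();print(o['time'],o['ee_pos'],o['tcp_rot'],grasp(o))
W=model('wrist');im=camera('wrist')
cv2.imwrite('pics/w3raw.png',im[:,:,::-1])
v=im.copy()
for x in proj(W,rackpts([.6895,.0727,-.0867])): 
  if abs(x).max()<900: cv2.circle(v,tuple(int(round(k)) for k in x),0,(255,0,0),-1)
cv2.imwrite('pics/w3.png',v[:,:,::-1])
E
```

```text
7.65 [0.6256 0.0865 0.3993] [-177.443   -0.245  174.535] [0.6243 0.0797 0.2444]
```

View pics/w3.png

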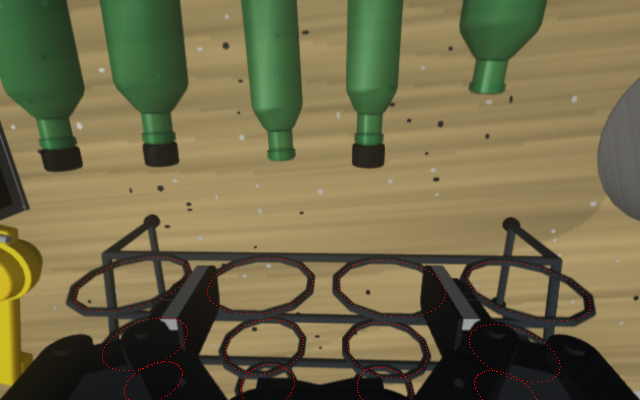

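The rack fit lies exactly on the wires in the close view, with bay 3's ring at (260,285) and bay 2's at (390,288). I'll go to slim_1.

Request:
move_arm([
  [-0.0315,0.0094,0],
  [-0.0315,0.0094,0],
  [-0.0315,0.0094,0],
  [-0.0315,0.0094,-0.01],
  [-0.0315,0.0094,-0.02],
  [-0.0315,0.0094,-0.03],
  [0,0,-0.03],
  [0,0,-0.03],
  [0,0,-0.02],
  [0,0,0],
], jaw=[0,0,0,0,0,0,0,0,0,0], yaw=[0,0,0,0,0,0,0,0,0,0])

```text
time: 8.53
ee_pos: [0.4311, 0.1419, 0.2631]
tcp_rot: [-177.4, -0.2, 174.7]
wrist_force: [-0.1, -0.3, 0.6]
opening: 0.0852
grasp_force: 0.0
```

```bash
cat > s.py <<'E'
from h import *
np.set_printoptions(precision=4,suppress=True)
o=bot.get_obs();print(o['time'],o['ee_pos'],o['tcp_rot'],grasp(o),o['opening'],o['wrist_force'],o['grasp_force'])
E
python3 s.py
```

```text
8.5333 [0.4311 0.1419 0.2631] [-177.4123   -0.227   174.6704] [0.4299 0.135  0.1082] 0.08517953743834442 [-0.0904 -0.2735  0.5965] 0.0
```

Request:
move_arm([
  [0.004,0.001,-0.021],
  [0,0,-0.021],
  [0,0,-0.021],
  [0,0,-0.021],
  [0,0,0],
  [0,0,0],
  [0,0,0],
  [0,0,0],
  [0,0,0],
  [0,0,0],
], force=80, jaw=[0,0,0,0,0,1,1,1,1,1], yaw=[0,0,0,0,0,0,0,0,0,0])

```text
time: 9.37
ee_pos: [0.438, 0.1436, 0.1849]
tcp_rot: [-177.6, 0.2, 174.7]
wrist_force: [-3.1, -0.2, 8.8]
opening: 0.0444
grasp_force: 82.0
```

```bash
python3 s.py
```

```text
9.3667 [0.438  0.1436 0.1849] [-177.6095    0.1971  174.746 ] [0.4379 0.1371 0.03  ] 0.044382060823631796 [-3.0701 -0.2426  8.8389] 82.04678455833346
```

Request:
move_arm([
  [0,0,0.013],
  [0,0,0.018],
  [0,0,0.018],
  [0,0,0.018],
  [0,0,0.018],
  [0.008,0.001,0.018],
  [0.008,0.0012,0.004],
  [0.01,0.0012,0],
  [0.01,0.0011,0],
  [0,0,0],
], jaw=[1,1,1,1,1,1,1,1,1,1], yaw=[0,0,0,0,0,0.004,0.004,0.002,0,0])

```text
time: 10.2
ee_pos: [0.4747, 0.1479, 0.2879]
tcp_rot: [-177.5, -0.0, 175.3]
wrist_force: [-0.7, 0.2, -3.0]
opening: 0.0445
grasp_force: 82.1
```

```bash
python3 s.py; python3 - <<'E'
from h import *
v=np.hstack([camera('side')[150:300,220:400],camera('wrist')[0:400:2,0:640:2][:150]])
cv2.imwrite('pics/c1.png',cv2.resize(v,(800,240),interpolation=2)[:,:,::-1])
W=model('wrist');im=camera('wrist');cv2.imwrite('pics/raw_w4.png',im[:,:,::-1])
E
```

```text
10.2 [0.4747 0.1479 0.2879] [-177.4885   -0.0456  175.3179] [0.474  0.1412 0.1331] 0.044526318045152946 [-0.7439  0.2045 -3.0303] 82.06053020199761
```

View pics/raw_w4.png

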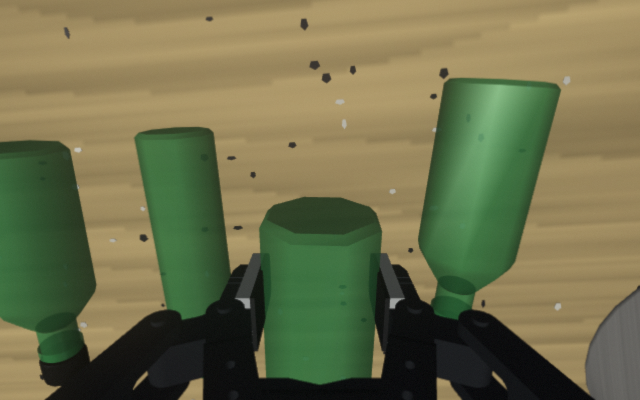

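The wrist view shows slim_1 gripped squarely, with its base at (320,225). I'll raise it 4 mm and start the insertion.

Request:
move_arm([
  [0,0,0.004],
  [0.02,-0.0017,0],
  [0.02,-0.0017,0],
  [0.02,-0.0017,0],
  [0.02,-0.0017,0],
  [0.02,-0.0017,0],
  [0.02,-0.0017,0],
  [0,0,0],
  [0,0,0],
], jaw=[1,1,1,1,1,1,1,1,1], yaw=[-0.005,0,0,0,0,0,0,0,0])

```text
time: 11.1
ee_pos: [0.5935, 0.1374, 0.2929]
tcp_rot: [-177.5, -0.1, 175.0]
wrist_force: [-0.7, -1.0, -2.4]
opening: 0.0441
grasp_force: 82.0
```

```bash
cat > look.py <<'E'
from h import *
import sys
exec(open('s.py').read())
v=camera('side')[140:290,220:400]
S=model('side');v=v.copy()
cv2.imwrite(sys.argv[1],cv2.resize(v,(720,600),interpolation=2)[:,:,::-1])
E
python3 look.py pics/s1.png
```

```text
11.1 [0.5935 0.1374 0.2929] [-177.4956   -0.0541  175.0125] [0.5927 0.1307 0.138 ] 0.04414362372284927 [-0.6805 -1.0223 -2.37  ] 82.0267937402241
```

View pics/s1.png

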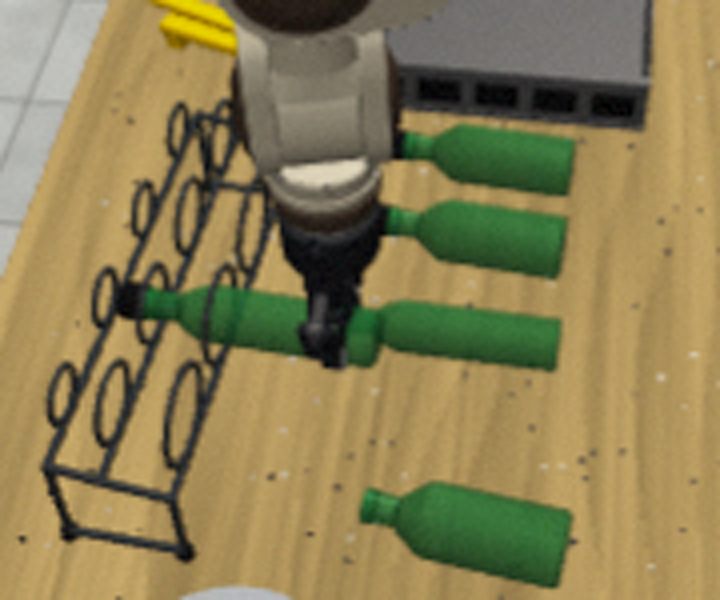

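The side view shows the stopper at (130,300), through two rings and centred ahead of the third at (105,297).

Request:
move_arm([
  [0.014,-0.0012,0],
  [0.014,-0.0012,0],
  [0.014,-0.0012,0],
  [0.014,-0.0012,0],
  [0.012,-0.001,0],
  [0.005,-0.0004,0],
  [0,0,0],
], jaw=[1,1,1,1,1,1,1], yaw=[0,0,0,0,0,0,0])

```text
time: 11.73
ee_pos: [0.6662, 0.1315, 0.2934]
tcp_rot: [-177.5, 0.0, 175.1]
wrist_force: [0.7, 0.1, -3.8]
opening: 0.0442
grasp_force: 87.0
```

```bash
python3 s.py
```

```text
11.7333 [0.6662 0.1315 0.2934] [-177.5139    0.0008  175.0508] [0.6656 0.1248 0.1385] 0.044213870509742376 [ 0.7187  0.1316 -3.8336] 87.00200839200988
```

Request:
move_arm([
  [0.003,-0.0003,0],
  [0.003,-0.0003,0],
  [0,0,0],
  [0,0,0],
], jaw=[1,1,1,1], yaw=[0,0,0,0])

```text
time: 12.07
ee_pos: [0.672, 0.1309, 0.2936]
tcp_rot: [-177.5, 0.0, 175.1]
wrist_force: [-0.3, 0.3, -2.3]
opening: 0.0444
grasp_force: 87.0
```

```bash
python3 s.py
```

```text
12.0667 [0.672  0.1309 0.2936] [-177.5227    0.021   175.0598] [0.6715 0.1242 0.1388] 0.04443067008626694 [-0.2863  0.3412 -2.276 ] 87.00456705177203
```

Request:
move_arm([
  [0.002,-0.0002,0],
  [0.002,-0.0002,0],
  [0,0,0],
  [0,0,0],
], jaw=[1,1,1,1], yaw=[0,0,0,0])

```text
time: 12.4
ee_pos: [0.6762, 0.1305, 0.2932]
tcp_rot: [-177.5, -0.0, 175.1]
wrist_force: [-0.7, 0.9, -3.9]
opening: 0.0443
grasp_force: 87.0
```

```bash
python3 s.py
```

```text
12.4 [0.6762 0.1305 0.2932] [-177.5194   -0.0185  175.0635] [0.6756 0.1238 0.1384] 0.04427289349302229 [-0.6717  0.9256 -3.8775] 87.0072084129788
```

Request:
move_arm([
  [0,0,0],
  [0,0,0],
  [0,0,0],
  [0,0,0],
  [-0.025,0.0022,0],
  [-0.03,0.0026,0],
  [-0.025,0.0022,0],
  [0,0,0],
  [0,0,0],
  [0,0,0],
], jaw=[0,0,0,0,0,0,0,0.9,0.9,0.9], yaw=[0,0,0,0,0,0,0,0,0,0])

```text
time: 13.23
ee_pos: [0.5966, 0.1374, 0.2941]
tcp_rot: [-177.5, 0.1, 175.1]
wrist_force: [0.0, -0.1, 0.2]
opening: 0.0516
grasp_force: 0.0
```

```bash
python3 s.py; python3 -c "
from h import *
cv2.imwrite('pics/w5.png',camera('wrist')[:,:,::-1])"
```

```text
13.2333 [0.5966 0.1374 0.2941] [-177.5434    0.1149  175.0578] [0.5964 0.1308 0.1393] 0.05163532579068784 [ 0.0022 -0.0989  0.2085] 0.0
```

View pics/w5.png

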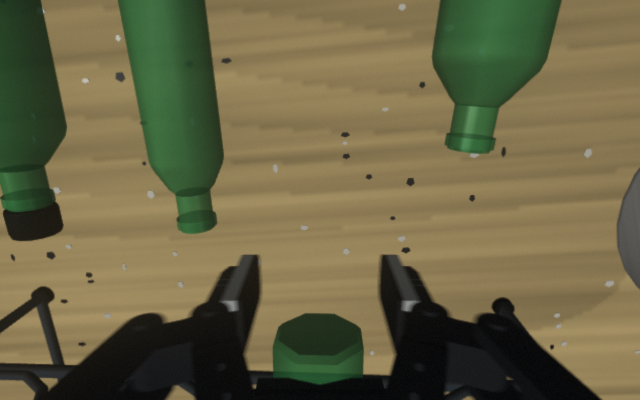

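The base of slim_1 at (318,335) is lying in the ring. I'll push it home with the fingers closed.

Request:
move_arm([
  [0,0,-0.006],
  [0,0,-0.005],
  [0,0,0],
  [0,0,0],
  [0.011,-0.001,0],
  [0.011,-0.001,0],
  [0.011,-0.001,0],
  [0,0,0],
], jaw=[1,1,1,1,1,1,1,1], yaw=[0,0,0,0,0,0,0,0])

```text
time: 13.95
ee_pos: [0.6304, 0.1342, 0.2821]
tcp_rot: [-177.5, 0.0, 175.0]
wrist_force: [0.3, 0.3, -0.0]
opening: 0.0001
grasp_force: 0.0
```

Request:
move_arm([
  [0.002,-0.0002,0],
  [0.002,-0.0002,0],
  [0.002,-0.0002,0],
  [0.002,-0.0002,0],
  [0,0,0],
], jaw=[1,1,1,1,1], yaw=[0,0,0,0,0])

```text
time: 14.37
ee_pos: [0.6341, 0.134, 0.282]
tcp_rot: [-177.5, -0.6, 175.1]
wrist_force: [-26.1, 1.9, 7.9]
opening: 0.0001
grasp_force: 12.8
```

Slim_1 is hard against its ring (26 N). I'll back off and go to the first stout bottle.

Request:
move_arm([
  [-0.025,0.002,0],
  [-0.03,0,0.01],
  [-0.019,-0.028,0.01],
  [-0.019,-0.028,0.01],
  [-0.019,-0.028,0.01],
  [-0.019,-0.028,0.01],
  [-0.019,-0.029,0],
  [-0.019,-0.03,0],
  [-0.019,-0.03,0],
  [0,0,0],
], jaw=[1,1,0,0,0,0,0,0,0,0], yaw=[0,0,0,0,0,0,0,0,0,0])

```text
time: 15.2
ee_pos: [0.4464, -0.0685, 0.3331]
tcp_rot: [-177.4, 0.1, 174.9]
wrist_force: [-0.1, 0.2, 0.1]
opening: 0.0854
grasp_force: 0.0
```

```bash
python3 s.py; python3 - <<'E'
from h import *
np.set_printoptions(precision=4,suppress=True)
W,T=model('wrist'),model('top');im=camera('wrist');it=camera('top')
cv2.imwrite('pics/w6.png',im[:,:,::-1])
for n,k,p in(('stA','stout',(.419,-.068,-.095)),('stB','stout',(.414,-.171,-.093))):
  print(n,*[fitb(a,b,k,p) for a,b in(([W],[im]),([T],[it]))])
E
```

```text
15.2 [ 0.4464 -0.0685  0.3331] [-177.4413    0.0537  174.8689] [ 0.4459 -0.0754  0.1783] 0.0853545835822931 [-0.0521  0.1883  0.1013] 0.0
stA (array([ 0.4205, -0.0663, -0.104 ]), np.float64(0.07293777877731743)) (array([ 0.4268, -0.0705, -0.0741]), np.float64(10.957880919591519))
stB (array([ 0.4165, -0.1735, -0.0806]), np.float64(0.2711500809712154)) (array([ 0.4158, -0.1737, -0.0738]), np.float64(0.8978554929704733))
```

View pics/w6.png

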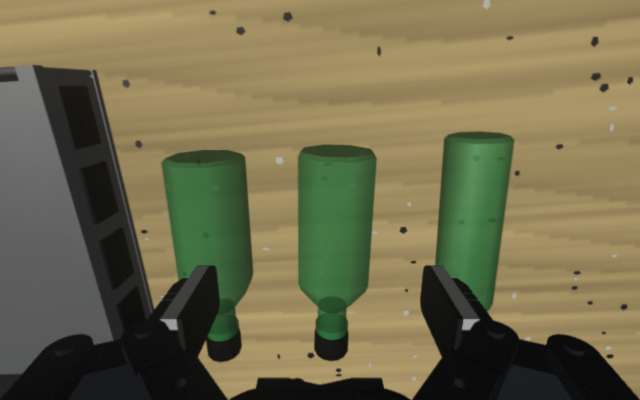

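The view shows stout A's base at (337,152) between the fingers and stout B at (205,157). I'll descend on A.

Request:
move_arm([
  [0.0015,0.0063,-0.02],
  [0,0,-0.025],
  [0,0,-0.025],
  [0,0,-0.025],
  [0,0,-0.025],
  [0,0,-0.02],
  [0,0,-0.005],
  [0,0,0],
  [0,0,0],
  [0,0,0],
], force=80, jaw=[0,0,0,0,0,0,0,0,1,1], yaw=[-0.0145,0,0,0,0,0,0,0,0,0])

```text
time: 16.13
ee_pos: [0.4515, -0.0589, 0.189]
tcp_rot: [-177.5, 0.1, 174.2]
wrist_force: [-0.6, -3.0, 1.1]
opening: 0.0641
grasp_force: 1.2
```

Request:
move_arm([
  [0,0,0],
  [0,0,0],
  [0,0,0],
  [0,0,0],
], jaw=[1,1,1,1], yaw=[0,0,0,0])

```text
time: 16.47
ee_pos: [0.4515, -0.0591, 0.1898]
tcp_rot: [-177.5, 0.2, 174.2]
wrist_force: [-1.8, 1.0, 7.7]
opening: 0.0574
grasp_force: 85.8
```

```bash
python3 s.py
```

```text
16.4667 [ 0.4515 -0.0591  0.1898] [-177.5312    0.2193  174.2244] [ 0.4515 -0.0658  0.0349] 0.05740964330546397 [-1.8415  0.9962  7.7143] 85.80880415899348
```

Request:
move_arm([
  [0,0,0.012],
  [0,0,0.02],
  [0,0,0.02],
  [0,0,0.02],
  [0.005,0.01,0.02],
  [0.01,0.025,0.0085],
  [0.01,0.025,0],
  [0.01,0.025,0],
  [0.01,0.02,0],
  [0,0,0],
], jaw=[1,1,1,1,1,1,1,1,1,1], yaw=[0,0,0,0,0.004,0.005,0.005,0,0,0])

```text
time: 17.3
ee_pos: [0.4969, 0.0487, 0.289]
tcp_rot: [-177.6, 0.1, 175.2]
wrist_force: [-0.7, -1.7, -3.2]
opening: 0.0577
grasp_force: 86.2
```

Request:
move_arm([
  [0,0,0],
  [0,0,0],
], jaw=[1,1], yaw=[0,0])

```text
time: 17.47
ee_pos: [0.4956, 0.0458, 0.2885]
tcp_rot: [-177.5, 0.0, 175.0]
wrist_force: [0.2, -0.5, -3.3]
opening: 0.0576
grasp_force: 86.2
```

```bash
python3 s.py; cat > al.py <<'E'
import sys;from h import *
np.set_printoptions(precision=4,suppress=True)
b=int(sys.argv[1]);a=-.0867;X=np.array([np.cos(a),np.sin(a)]);Y=np.array([-X[1],X[0]])
c=np.array([.6895,.0727])+Y*(.25-.1*b);g=grasp(bot.get_obs())[:2]-c
print('along',g@X,'lat',g@Y)
E
python3 al.py 3
```

```text
17.4667 [0.4956 0.0458 0.2885] [-177.5101    0.0186  175.0449] [0.4951 0.0391 0.1337] 0.05755795451240582 [ 0.2007 -0.468  -3.3116] 86.20134883375994
along -0.19079114141109754 lat -0.00031750251840475906
```

Request:
move_arm([
  [0.018,-0.0016,0.0015],
  [0.02,-0.0017,0],
  [0.02,-0.0017,0],
  [0.02,-0.0017,0],
  [0.02,-0.0017,0],
  [0.02,-0.0017,0],
  [0.015,-0.0013,0],
  [0.01,-0.0009,0],
  [0,0,0],
  [0,0,0],
], jaw=[1,1,1,1,1,1,1,1,1,1], yaw=[0,0,0,0,0,0,0,0,0,0])

```text
time: 18.3
ee_pos: [0.6388, 0.0328, 0.2896]
tcp_rot: [-177.5, 0.0, 175.0]
wrist_force: [0.5, 1.7, -2.8]
opening: 0.0575
grasp_force: 85.9
```

```bash
python3 s.py;python3 al.py 3
```

```text
18.3 [0.6388 0.0328 0.2896] [-177.5314    0.0189  174.9758] [0.6382 0.0262 0.1347] 0.05748174199978465 [ 0.4655  1.7304 -2.8384] 85.9246288943804
along -0.04704641800245542 lat -0.0007776291319266605
```

Still free. I'll continue slowly.

Request:
move_arm([
  [0.006,-0.0005,0],
  [0.005,-0.0004,0],
  [0.003,-0.0003,0],
  [0.003,-0.0003,0],
  [0,0,0],
  [0,0,0],
], jaw=[1,1,1,1,1,1], yaw=[0,0,0,0,0,0])

```text
time: 18.8
ee_pos: [0.6558, 0.0321, 0.2893]
tcp_rot: [-177.5, 0.0, 175.0]
wrist_force: [-0.1, -0.6, -3.5]
opening: 0.0578
grasp_force: 86.2
```

Request:
move_arm([
  [0.002,-0.0002,0],
  [0.002,-0.0002,0],
  [0,0,0],
  [0,0,0],
], jaw=[1,1,1,1], yaw=[0,0,0,0])

```text
time: 19.13
ee_pos: [0.6598, 0.0317, 0.2894]
tcp_rot: [-177.5, 0.0, 175.0]
wrist_force: [0.1, 0.3, -2.3]
opening: 0.0574
grasp_force: 86.2
```

```bash
python3 s.py;python3 al.py 3
```

```text
19.1333 [0.6598 0.0317 0.2894] [-177.5193    0.0156  175.0279] [0.6593 0.025  0.1346] 0.057356951883279876 [ 0.0579  0.3135 -2.2919] 86.2404883554128
along -0.025994036794548158 lat -9.72984650357074e-05
```

Request:
move_arm([
  [0.002,-0.0002,0],
  [0.002,-0.0002,0],
  [0.002,-0.0002,0],
  [0,0,0],
  [0,0,0],
], jaw=[1,1,1,1,1], yaw=[0,0,0,0,0])

```text
time: 19.55
ee_pos: [0.6655, 0.0311, 0.2894]
tcp_rot: [-177.5, -0.1, 175.0]
wrist_force: [-4.7, -0.0, -1.4]
opening: 0.0576
grasp_force: 86.3
```

Request:
move_arm([
  [0,0,0],
  [0,0,0],
  [0,0,0],
  [0,0,0],
  [-0.025,0.0022,0],
  [-0.03,0.0026,0],
  [-0.028,0.0024,0],
  [0,0,0],
  [0,0,0],
  [0,0,-0.003],
], jaw=[0,0,0,0,0,0,0,1,1,1], yaw=[0,0,0,0,0,0,0,0,0,0])

```text
time: 20.38
ee_pos: [0.5832, 0.0383, 0.2876]
tcp_rot: [-177.5, 0.2, 175.0]
wrist_force: [1.0, -0.2, 0.3]
opening: 0.0514
grasp_force: 0.0
```

Request:
move_arm([
  [0,0,-0.003],
  [0,0,-0.003],
  [0,0,0],
  [0.01,-0.0009,0],
  [0.012,-0.001,0],
  [0.008,-0.0007,0],
  [0,0,0],
], jaw=[1,1,1,1,1,1,1], yaw=[0,0,0,0,0,0,0])

```text
time: 20.97
ee_pos: [0.6136, 0.0356, 0.2798]
tcp_rot: [-177.5, -0.1, 175.0]
wrist_force: [-0.6, 1.0, 0.5]
opening: 0.0001
grasp_force: 0.0
```

Request:
move_arm([
  [0.002,-0.0002,0],
  [0.002,-0.0002,0],
  [0,0,0],
  [0,0,0],
], jaw=[1,1,1,1], yaw=[0,0,0,0])

```text
time: 21.3
ee_pos: [0.6149, 0.0353, 0.2801]
tcp_rot: [-177.5, -0.3, 175.0]
wrist_force: [-17.0, 0.4, 6.5]
opening: -0.0003
grasp_force: 0.0
```

```bash
python3 s.py;python3 al.py 3
```

```text
21.3 [0.6149 0.0353 0.2801] [-177.4898   -0.335   175.0273] [0.6134 0.0287 0.1252] -0.0003190302169940078 [-17.0214   0.4348   6.5257] 0.0
along -0.0719754603700579 lat -0.00046450013740594525
```

Request:
move_arm([
  [0.002,-0.0002,0],
  [0.001,0,0],
  [0,0,0],
], jaw=[1,1,1], yaw=[0,0,0])

```text
time: 21.55
ee_pos: [0.616, 0.0353, 0.2801]
tcp_rot: [-177.5, -0.7, 175.0]
wrist_force: [-34.4, 1.8, 13.4]
opening: 0.0
grasp_force: 0.0
```

```bash
python3 al.py 3; python3 look.py pics/s2.png
```

```text
along -0.07172852032232298 lat -0.0004479067297673527
21.55 [0.616  0.0353 0.2801] [-177.4821   -0.6591  175.0399] [0.6137 0.0287 0.1253] 3.394647086103004e-05 [-34.4116   1.8183  13.4041] 0.0
```

View pics/s2.png

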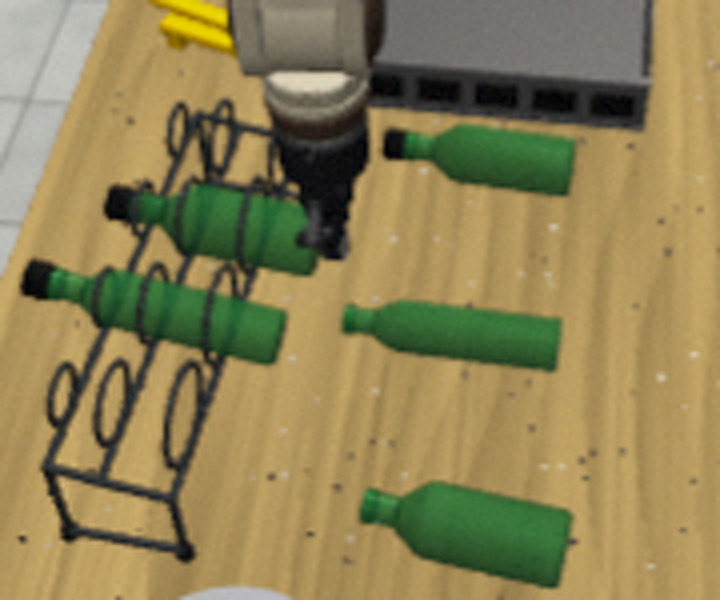

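Both bottles are seated: the slim one with its neck past the third ring (35,280), and the stout one with its shoulder at the second ring and its stopper at (120,203). Next is stout B.

Request:
move_arm([
  [-0.025,0.002,0],
  [-0.025,0,0.01],
  [-0.02,-0.03,0.01],
  [-0.02,-0.03,0.01],
  [-0.02,-0.03,0.01],
  [-0.018,-0.03,0.01],
  [-0.017,-0.03,0.003],
  [-0.017,-0.03,0],
  [-0.015,-0.024,0],
  [0,0,0],
], jaw=[1,0,0,0,0,0,0,0,0,0], yaw=[0,0,0,0,0,0,0,0,0,0])

```text
time: 22.43
ee_pos: [0.4407, -0.1699, 0.3339]
tcp_rot: [-177.4, 0.0, 174.8]
wrist_force: [-0.0, 0.6, 0.5]
opening: 0.0855
grasp_force: 0.0
```

Request:
move_arm([
  [0,0,0],
  [0,0,0],
], jaw=[0,0], yaw=[0,0])

```text
time: 22.6
ee_pos: [0.4429, -0.1669, 0.3335]
tcp_rot: [-177.5, 0.0, 175.0]
wrist_force: [-0.4, -0.0, -0.3]
opening: 0.0854
grasp_force: 0.0
```

```bash
python3 s.py; python3 - <<'E'
from h import *
np.set_printoptions(precision=4,suppress=True)
W=model('wrist');im=camera('wrist')
cv2.imwrite('pics/w7.png',im[:,:,::-1])
print(fitb([W],[im],'stout',(.4155,-.173,-.093)))
E
```

```text
22.6 [ 0.4429 -0.1669  0.3335] [-177.526     0.0493  174.9899] [ 0.4424 -0.1735  0.1787] 0.08539161036144528 [-0.4094 -0.0102 -0.2811] 0.0
(array([ 0.4159, -0.1721, -0.0858]), np.float64(0.0690196560159311))
```

Request:
move_arm([
  [0.0014,-0.001,-0.02],
  [0,0,-0.025],
  [0,0,-0.025],
  [0,0,-0.025],
  [0,0,-0.025],
  [0,0,-0.02],
  [0,0,-0.005],
  [0,0,0],
  [0,0,0],
  [0,0,0],
], force=80, jaw=[0,0,0,0,0,0,0,0,1,1], yaw=[0.001,0,0,0,0,0,0,0,0,0])

```text
time: 23.48
ee_pos: [0.4449, -0.1678, 0.19]
tcp_rot: [-177.5, 0.1, 175.1]
wrist_force: [0.1, -0.3, 0.5]
opening: 0.0641
grasp_force: 0.0
```

Request:
move_arm([
  [0,0,0],
  [0,0,0],
  [0,0,0],
  [0,0,0],
], jaw=[1,1,1,1], yaw=[0,0,0,0])

```text
time: 23.82
ee_pos: [0.4449, -0.1679, 0.1907]
tcp_rot: [-177.5, 0.2, 175.1]
wrist_force: [-1.7, 2.2, 6.5]
opening: 0.0573
grasp_force: 86.3
```

```bash
python3 s.py; python3 al.py 4
```

```text
23.8167 [ 0.4449 -0.1679  0.1907] [-177.5073    0.2098  175.0988] [ 0.4449 -0.1747  0.0358] 0.057312146573254445 [-1.7145  2.1524  6.5383] 86.26788144931197
along -0.22228532069707443 lat -0.11766228357071874
```

Request:
move_arm([
  [0,0,0.012],
  [0,0,0.02],
  [0,0,0.02],
  [0,0,0.02],
  [0.004,0.0145,0.02],
  [0.01,0.025,0.01],
  [0.01,0.025,0],
  [0.01,0.025,0],
  [0.008,0.025,0],
  [0,0,0],
], jaw=[1,1,1,1,1,1,1,1,1,1], yaw=[0,0,0,0,0,0,0,0,0,0])

```text
time: 24.65
ee_pos: [0.487, -0.0504, 0.2916]
tcp_rot: [-177.6, 0.1, 175.2]
wrist_force: [-0.6, 0.1, -3.4]
opening: 0.0573
grasp_force: 86.7
```

Request:
move_arm([
  [0,0,0],
  [0,0,0],
], jaw=[1,1], yaw=[0,0])

```text
time: 24.82
ee_pos: [0.486, -0.0535, 0.2911]
tcp_rot: [-177.5, 0.0, 175.1]
wrist_force: [-0.8, -0.5, -3.7]
opening: 0.0575
grasp_force: 86.7
```

```bash
python3 s.py; python3 al.py 4
```

```text
24.8167 [ 0.486  -0.0535  0.2911] [-177.5       0.0284  175.1084] [ 0.4855 -0.0603  0.1362] 0.05749493838277872 [-0.7843 -0.5193 -3.7408] 86.66627473197877
along -0.1916939630579497 lat -0.00011389586952486141
```

Aligned. I'll insert it to −0.026 and then make small steps.

Request:
move_arm([
  [0.018,-0.0016,0],
  [0.02,-0.0017,0],
  [0.02,-0.0017,0],
  [0.02,-0.0017,0],
  [0.02,-0.0017,0],
  [0.02,-0.0017,0],
  [0.018,-0.0016,0],
  [0.01,-0.0009,0],
  [0,0,0],
  [0,0,0],
], jaw=[1,1,1,1,1,1,1,1,1,1], yaw=[0,0,0,0,0,0,0,0,0,0])

```text
time: 25.65
ee_pos: [0.6319, -0.0671, 0.2902]
tcp_rot: [-177.5, -0.0, 175.0]
wrist_force: [-1.4, 0.4, -3.0]
opening: 0.0576
grasp_force: 86.8
```

Request:
move_arm([
  [0.006,-0.0005,0],
  [0.005,-0.0004,0],
  [0.003,-0.0003,0],
  [0.003,-0.0003,0],
  [0.003,-0.0003,0],
  [0,0,0],
  [0,0,0],
], jaw=[1,1,1,1,1,1,1], yaw=[0,0,0,0,0,0,0])

```text
time: 26.23
ee_pos: [0.6522, -0.0677, 0.2904]
tcp_rot: [-177.5, 0.0, 175.1]
wrist_force: [-0.6, 0.0, -4.4]
opening: 0.0578
grasp_force: 86.8
```

```bash
python3 s.py;python3 al.py 4
```

```text
26.2333 [ 0.6522 -0.0677  0.2904] [-177.5179    0.0069  175.0904] [ 0.6517 -0.0744  0.1355] 0.05776820220660986 [-0.5568  0.0462 -4.3629] 86.75037103705108
along -0.024963293453117527 lat 0.0001370763997422124
```

Request:
move_arm([
  [0.002,-0.0002,0],
  [0.002,-0.0002,0],
  [0,0,0],
  [0,0,0],
], jaw=[1,1,1,1], yaw=[0,0,0,0])

```text
time: 26.57
ee_pos: [0.6555, -0.0683, 0.2903]
tcp_rot: [-177.5, -0.1, 175.1]
wrist_force: [-6.3, -1.0, -1.9]
opening: 0.0574
grasp_force: 87.1
```

Request:
move_arm([
  [0,0,0],
  [0,0,0],
  [0,0,0],
  [0,0,0],
  [-0.025,0.0022,0],
  [-0.03,0.0026,0],
  [-0.028,0.0024,0],
  [0,0,0],
  [0,0,0],
  [0,0,-0.003],
], jaw=[0,0,0,0,0,0,0,1,1,1], yaw=[0,0,0,0,0,0,0,0,0,0])

```text
time: 27.4
ee_pos: [0.5736, -0.061, 0.2887]
tcp_rot: [-177.5, 0.2, 175.1]
wrist_force: [-0.1, -0.5, -0.2]
opening: 0.0516
grasp_force: 0.0
```

Request:
move_arm([
  [0,0,-0.003],
  [0,0,-0.003],
  [0,0,0],
  [0.01,-0.0009,0],
  [0.012,-0.001,0],
  [0.008,-0.0007,0],
  [0,0,0],
], jaw=[1,1,1,1,1,1,1], yaw=[0,0,0,0,0,0,0])

```text
time: 27.98
ee_pos: [0.6042, -0.0637, 0.2808]
tcp_rot: [-177.5, -0.0, 175.1]
wrist_force: [0.5, 0.2, -0.8]
opening: -0.0004
grasp_force: 0.0
```

Request:
move_arm([
  [0.002,-0.0002,0],
  [0.002,-0.0002,0],
  [0.001,0,0],
  [0,0,0],
], jaw=[1,1,1,1], yaw=[0,0,0,0])

```text
time: 28.32
ee_pos: [0.6063, -0.0638, 0.2812]
tcp_rot: [-177.5, -0.3, 175.1]
wrist_force: [-14.5, 1.3, 5.0]
opening: -0.0003
grasp_force: 0.0
```

```bash
python3 al.py 4
```

```text
along -0.07191190994414591 lat 8.192108000290765e-05
```

Stout B is seated like A. Next is the slim bottle without a stopper; I'll also measure the crate.

Request:
move_arm([
  [-0.025,0.002,0],
  [-0.025,0,0.01],
  [-0.016,0.019,0.01],
  [-0.018,0.019,0.01],
  [-0.018,0.019,0.01],
  [-0.018,0.018,0.01],
  [-0.018,0.018,0.002],
  [-0.018,0.018,0],
  [0,0,0],
  [0,0,0],
], jaw=[1,0,0,0,0,0,0,0,0,0], yaw=[0,0,0,0,0,0,0,0,0,0])

```text
time: 29.15
ee_pos: [0.4515, 0.0496, 0.334]
tcp_rot: [-177.5, 0.1, 175.2]
wrist_force: [0.8, -0.3, 0.1]
opening: 0.0855
grasp_force: 0.0
```

```bash
python3 s.py; python3 - <<'E'
from h import *
np.set_printoptions(precision=4,suppress=True)
W,T=model('wrist'),model('top');im=camera('wrist');it=camera('top')
cv2.imwrite('pics/w8.png',im[:,:,::-1])
print(fitb([W],[im],'slim',(.416,.0425,-.055)))
print(fitb([W],[im],'stout',(.400,.252,-.15)))
for d in outline_of('top','crate_in')[:1]:
  c=max(cv2.findContours(d['mask'].astype(np.uint8),0,2)[0],key=cv2.contourArea)
  P=np.array([plane(T,q[0],.07)[:2] for q in c],np.float32);print(d['confidence'],cv2.minAreaRect(P))
E
```

```text
29.15 [0.4515 0.0496 0.334 ] [-177.5331    0.098   175.1898] [0.4512 0.0429 0.1791] 0.08547789976068898 [ 0.8416 -0.2651  0.0934] 0.0
(array([ 0.4177,  0.0427, -0.0513]), np.float64(0.060953630778135995))
(array([ 0.4013,  0.2579, -0.1925]), np.float64(0.046189030837953206))
0.87 ((0.490774929523468, -0.3819802403450012), (0.2602958679199219, 0.31440043449401855), 88.73577880859375)
```

View pics/w8.png

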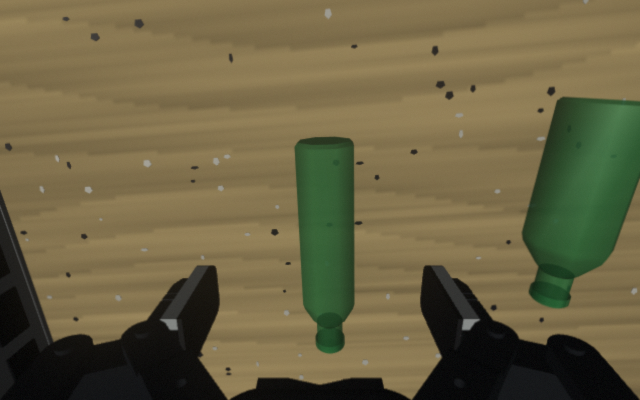

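The bare neck of slim_open shows at (330,345), confirming it has no stopper. I'll grip it mid-body.

Request:
move_arm([
  [0.0207,-0.002,0],
  [0.0207,-0.002,-0.017],
  [0,0,-0.025],
  [0,0,-0.025],
  [0,0,-0.025],
  [0,0,-0.025],
  [0,0,-0.025],
  [0,0,-0.01],
  [0,0,0],
  [0,0,0],
], force=80, jaw=[0,0,0,0,0,0,0,0,0,1], yaw=[0.0165,0.0165,0,0,0,0,0,0,0,0])

```text
time: 30.13
ee_pos: [0.4939, 0.0446, 0.1817]
tcp_rot: [-177.5, -0.0, 176.9]
wrist_force: [0.2, 0.7, 0.9]
opening: 0.0755
grasp_force: 0.0
```

Request:
move_arm([
  [0,0,0],
  [0,0,0],
  [0,0,0],
  [0,0,0],
  [0,0,0.01],
  [0,0,0.015],
], jaw=[1,1,1,1,1,1], yaw=[0,0,0,0,0,0])

```text
time: 30.63
ee_pos: [0.4931, 0.045, 0.2065]
tcp_rot: [-177.5, -0.1, 177.0]
wrist_force: [-0.5, 0.5, -2.4]
opening: 0.0444
grasp_force: 82.1
```

```bash
python3 s.py
```

```text
30.6333 [0.4931 0.045  0.2065] [-177.5067   -0.0875  176.9803] [0.4925 0.0383 0.0516] 0.04437057959993903 [-0.4744  0.5417 -2.3918] 82.08951621316373
```

Request:
move_arm([
  [0,0,0.025],
  [0,0,0.03],
  [0,-0.02,0.03],
  [-0.002,-0.032,0.015],
  [-0.002,-0.032,0],
  [-0.002,-0.032,0],
  [-0.002,-0.032,0],
  [-0.002,-0.032,0],
  [-0.002,-0.032,0],
  [-0.002,-0.032,0],
], jaw=[1,1,1,1,1,1,1,1,1,1], yaw=[0,0,0,0,0,0,0.01,0.01,0.01,0])

```text
time: 31.47
ee_pos: [0.479, -0.2005, 0.3076]
tcp_rot: [-177.5, 0.1, 178.7]
wrist_force: [1.1, 0.5, -2.3]
opening: 0.0445
grasp_force: 82.2
```

Request:
move_arm([
  [-0.002,-0.032,0],
  [-0.002,-0.032,0],
  [-0.002,-0.032,0],
  [0,-0.032,0],
  [0,-0.032,0],
  [0,-0.032,0],
  [0,-0.032,0],
  [0,0,0],
  [0,0,0],
  [0,0,0],
], jaw=[1,1,1,1,1,1,1,1,1,1], yaw=[0,0,0,0,0,0,0,0,0,0])

```text
time: 32.3
ee_pos: [0.4734, -0.4228, 0.3068]
tcp_rot: [-177.5, 0.0, 178.7]
wrist_force: [0.1, -0.1, -2.5]
opening: 0.0449
grasp_force: 82.6
```

```bash
python3 s.py; python3 -c "
from h import *
np.set_printoptions(precision=4,suppress=True)
v=np.hstack([cv2.resize(camera('side')[100:220,230:410],(540,360)),cv2.resize(camera('top')[90:270,220:450][:, 130:],(200,360))])
cv2.imwrite('pics/s3.png',v[:,:,::-1])"
```

```text
32.3 [ 0.4734 -0.4228  0.3068] [-177.5485    0.0095  178.6749] [ 0.4733 -0.4294  0.152 ] 0.04486812637391435 [ 0.1095 -0.1118 -2.4844] 82.62494239490479
```

View pics/s3.png

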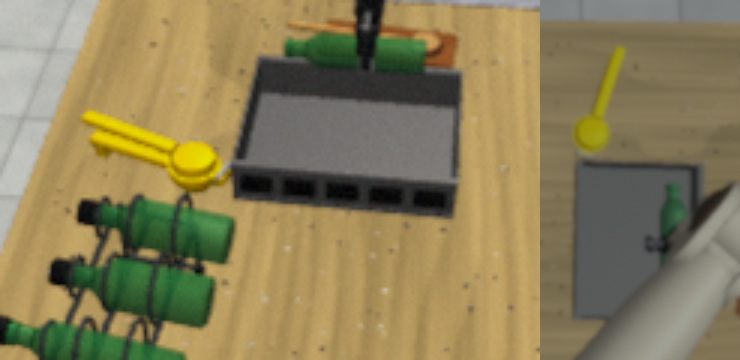

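The three racked bottles lie in their bays, and slim_open is over the crate's far half. I'll lower it.

Request:
move_arm([
  [0,0,-0.02],
  [0,0,-0.025],
  [0,0,-0.025],
  [0,0,-0.025],
  [0,0,-0.012],
  [0,0,-0.007],
  [0,0,0],
  [0,0,0],
  [0,0,0],
  [0,0,0],
], jaw=[1,1,1,1,1,1,1,0.3,0.3,0.3], yaw=[0,0,0,0,0,0,0,0,0,0])

```text
time: 33.23
ee_pos: [0.4741, -0.4234, 0.1946]
tcp_rot: [-177.4, 0.2, 178.7]
wrist_force: [-0.3, -0.1, -0.3]
opening: 0.0596
grasp_force: 0.0
```

```bash
python3 s.py
```

```text
33.2333 [ 0.4741 -0.4234  0.1946] [-177.3999    0.1599  178.6965] [ 0.4743 -0.4304  0.0398] 0.05958774263345334 [-0.291  -0.0629 -0.3153] 0.0
```

Request:
move_arm([
  [0,0,0.03],
  [0,0,0.035],
  [0,0,0.035],
  [-0.002,0.036,0.02],
  [-0.002,0.036,0.02],
  [-0.002,0.036,0],
  [-0.002,0.036,0],
  [-0.002,0.036,0],
  [-0.002,0.036,0],
  [-0.002,0.036,0],
], jaw=[0.3,0.3,0.3,0,0,0,0,0,0,0], yaw=[0,0,0,-0.01,-0.01,-0.01,-0.01,-0.01,-0.01,-0.01])

```text
time: 34.07
ee_pos: [0.4591, -0.1695, 0.3339]
tcp_rot: [-177.5, 0.2, 174.6]
wrist_force: [1.1, 0.9, 0.8]
opening: 0.0854
grasp_force: 0.0
```

Request:
move_arm([
  [-0.002,0.036,0],
  [-0.002,0.036,0],
  [-0.002,0.036,0],
  [-0.002,0.036,0],
  [-0.002,0.036,0],
  [-0.002,0.036,0],
  [-0.002,0.036,0],
  [-0.002,0.036,0],
  [-0.002,0.036,0],
  [-0.002,0.036,0],
], jaw=[0,0,0,0,0,0,0,0,0,0], yaw=[-0.01,-0.01,-0.01,-0.01,-0.01,-0.01,0,0,0,0])

```text
time: 34.9
ee_pos: [0.4391, 0.1908, 0.334]
tcp_rot: [-177.6, 0.2, 171.2]
wrist_force: [0.4, -0.3, 0.2]
opening: 0.0854
grasp_force: 0.0
```

Request:
move_arm([
  [-0.004,0.036,0],
  [-0.004,0.03,0],
  [0,0,0],
  [0,0,0],
], jaw=[0,0,0,0], yaw=[0,0,0,0])

```text
time: 35.23
ee_pos: [0.4312, 0.2563, 0.3334]
tcp_rot: [-177.6, 0.1, 171.4]
wrist_force: [0.4, -0.1, -0.3]
opening: 0.0854
grasp_force: 0.0
```

```bash
python3 s.py; python3 - <<'E'
from h import *
np.set_printoptions(precision=4,suppress=True)
W=model('wrist');im=camera('wrist')
cv2.imwrite('pics/w9.png',im[:,:,::-1])
for q in ((.400,.252,-.15),(.4013,.2579,-.19)): print(fitb([W],[im],'stout',q))
E
```

```text
35.2333 [0.4312 0.2563 0.3334] [-177.5663    0.0829  171.4105] [0.4305 0.2498 0.1785] 0.08540742157529771 [ 0.3955 -0.1462 -0.3062] 0.0
(array([ 0.405 ,  0.2497, -0.1475]), np.float64(0.07876702406351589))
(array([ 0.4046,  0.249 , -0.1426]), np.float64(0.07419225997615796))
```

View pics/w9.png

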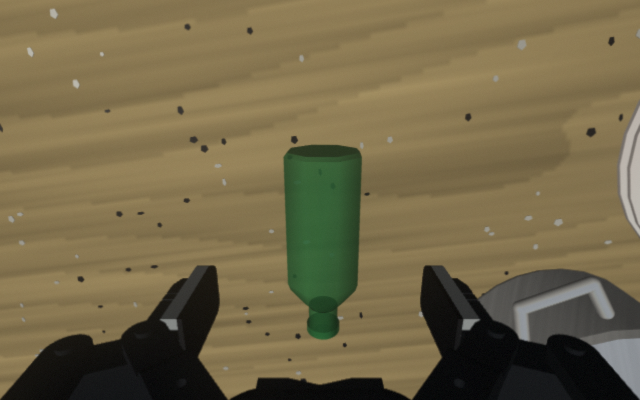

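Stout_open lies centred with its bare neck at (322,320). I'll grip it mid-body.

Request:
move_arm([
  [0.017,-0.0046,0],
  [0.0167,-0.0045,-0.017],
  [0,0,-0.025],
  [0,0,-0.025],
  [0,0,-0.025],
  [0,0,-0.025],
  [0,0,-0.02],
  [0,0,-0.007],
  [0,0,0],
  [0,0,0],
], force=80, jaw=[0,0,0,0,0,0,0,0,0,1], yaw=[0.005,0,0,0,0,0,0,0,0,0])

```text
time: 36.12
ee_pos: [0.4657, 0.2453, 0.1896]
tcp_rot: [-177.5, 0.1, 171.5]
wrist_force: [-0.3, -0.5, 0.8]
opening: 0.0753
grasp_force: 0.0
```

Request:
move_arm([
  [0,0,0],
  [0,0,0],
  [0,0,0],
  [0,0,0],
  [0,0,0.015],
  [0,0,0.025],
  [0,0,0.03],
  [0,0,0.03],
  [0,0,0.02],
], jaw=[1,1,1,1,1,1,1,1,1], yaw=[0,0,0,0,0,0,0,0,0])

```text
time: 36.87
ee_pos: [0.4653, 0.2459, 0.3124]
tcp_rot: [-177.6, 0.2, 171.5]
wrist_force: [-0.3, 1.2, -3.0]
opening: 0.0573
grasp_force: 86.3
```

```bash
python3 s.py
```

```text
36.8667 [0.4653 0.2459 0.3124] [-177.645     0.1925  171.5384] [0.4649 0.2396 0.1576] 0.05726710416454996 [-0.2974  1.1752 -3.0394] 86.32645064033568
```

Request:
move_arm([
  [0.001,-0.03,0],
  [0.001,-0.033,0],
  [0.001,-0.033,0],
  [0.001,-0.033,0],
  [0.001,-0.033,0],
  [0.001,-0.033,0],
  [0.001,-0.033,0],
  [0.001,-0.033,0],
  [0.001,-0.033,0],
  [0.001,-0.033,0],
], jaw=[1,1,1,1,1,1,1,1,1,1], yaw=[0.012,0.012,0.012,0.012,0.012,0.012,0.012,0.012,0.012,0.012])

```text
time: 37.7
ee_pos: [0.4749, -0.0827, 0.3096]
tcp_rot: [-177.5, 0.1, 178.4]
wrist_force: [0.8, 0.8, -2.3]
opening: 0.0578
grasp_force: 86.4
```

Request:
move_arm([
  [0,-0.033,0],
  [0,-0.033,0],
  [0,-0.033,0],
  [0,-0.033,0],
  [0,-0.033,0],
  [0,-0.033,0],
  [0,-0.033,0],
  [0,-0.0116,0],
  [0,0,0],
  [0,0,0],
], jaw=[1,1,1,1,1,1,1,1,1,1], yaw=[0,0,0,0,0,0,0,0,0,0])

```text
time: 38.53
ee_pos: [0.4751, -0.324, 0.3088]
tcp_rot: [-177.5, 0.0, 178.3]
wrist_force: [-0.2, 0.4, -4.3]
opening: 0.0571
grasp_force: 86.6
```

```bash
python3 s.py
```

```text
38.5333 [ 0.4751 -0.324   0.3088] [-177.5377    0.0202  178.3363] [ 0.4749 -0.3306  0.1539] 0.0571381726088302 [-0.2061  0.4222 -4.2504] 86.61693544127047
```

Request:
move_arm([
  [0,0,-0.02],
  [0,0,-0.025],
  [0,0,-0.025],
  [0,0,-0.022],
  [0,0,-0.012],
  [0,0,-0.007],
  [0,0,0],
  [0,0,0],
  [0,0,0],
  [0,0,0],
], jaw=[1,1,1,1,1,1,1,0.15,0.15,0.15], yaw=[0,0,0,0,0,0,0,0,0,0])

```text
time: 39.37
ee_pos: [0.4757, -0.3238, 0.199]
tcp_rot: [-177.4, 0.1, 178.4]
wrist_force: [0.2, -0.3, -0.4]
opening: 0.0724
grasp_force: 0.0
```

Request:
move_arm([
  [0,0,0],
  [0,0,0.02],
  [0,0,0.03],
  [0,0,0.03],
  [0,0,0.03],
  [-0.03,0,0.03],
  [-0.03,0,0.01],
  [-0.03,0,0],
  [-0.02,0,0],
  [0,0,0],
], jaw=[0.15,0.15,0.15,0.15,0.15,0.15,0.15,0.15,0.15,0.15], yaw=[0,0,0,0,0,0,0,0,0,0])

```text
time: 40.2
ee_pos: [0.3631, -0.3236, 0.3485]
tcp_rot: [-177.4, 0.1, 178.3]
wrist_force: [0.5, -0.4, 0.4]
opening: 0.0725
grasp_force: 0.0
```

```bash
python3 s.py; python3 - <<'E'
from h import *
s=cv2.resize(camera('side')[95:295,215:395],(540,600),interpolation=2);t=cv2.resize(camera('top')[105:260,220:440],(260,183),interpolation=2)
t=np.vstack([t,np.zeros((417,260,3),np.uint8)])
cv2.imwrite('pics/f.png',np.hstack([s,t])[:,:,::-1])
E
```

```text
40.2 [ 0.3631 -0.3236  0.3485] [-177.4367    0.0736  178.2987] [ 0.3631 -0.3306  0.1936] 0.07247783255741932 [ 0.5009 -0.4475  0.3586] 0.0
```

View pics/f.png

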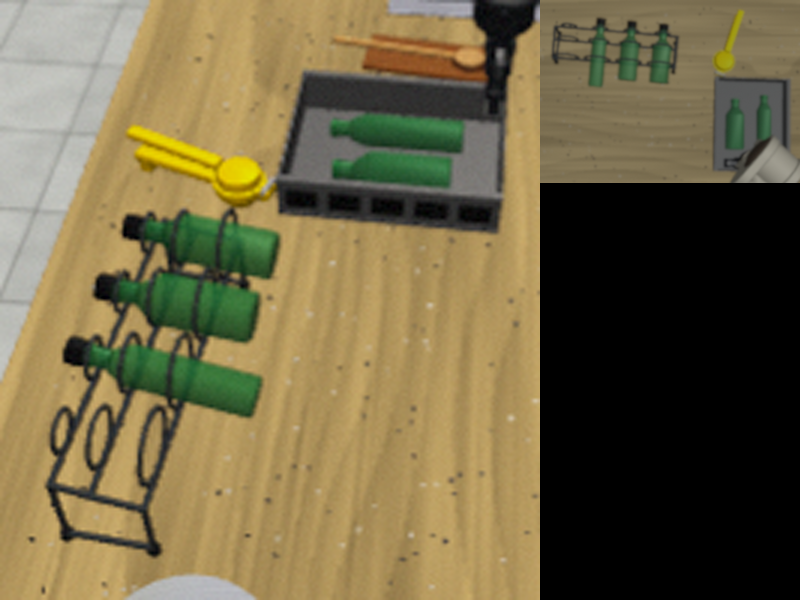

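Something knocked slim_1 after it was seated. Its stopper is now at (75,352), about 11 camera pixels (~35 mm) back out, so it needs pushing home again. The two stouts and the crate are fine.

Request:
move_arm([
  [0.01,0.033,0],
  [0.01,0.033,0],
  [0.01,0.033,0],
  [0.01,0.033,0],
  [0.01,0.033,0],
  [0.01,0.033,0],
  [0.01,0.033,0],
  [0.01,0.033,0],
  [0.01,0.033,0],
  [0.01,0.033,0],
], jaw=[1,1,1,1,1,1,1,1,1,1], yaw=[-0.0057,-0.0057,-0.0057,-0.0057,-0.0057,-0.0057,-0.0057,-0.0057,-0.0057,-0.0057])

```text
time: 41.13
ee_pos: [0.4667, 0.0087, 0.3469]
tcp_rot: [-177.5, 0.0, 175.2]
wrist_force: [0.6, -0.9, 0.0]
opening: 0.0002
grasp_force: 0.0
```

Request:
move_arm([
  [0.015,0.035,0],
  [0.015,0.035,0],
  [0.015,0.034,0],
  [0.013,0.033,0],
  [0,0,0],
  [0,0,0],
], jaw=[1,1,1,1,1,1], yaw=[0,0,0,0,0,0])

```text
time: 41.63
ee_pos: [0.5246, 0.1457, 0.3458]
tcp_rot: [-177.5, -0.1, 175.3]
wrist_force: [-0.8, -0.9, -0.6]
opening: 0.0004
grasp_force: 0.0
```

```bash
python3 s.py; python3 al.py 2; python3 - <<'E'
from h import *
W=model('wrist');im=camera('wrist').copy()
# axis point of bay 2 at along -.05..-.12
a=-.0867;X=np.array([np.cos(a),np.sin(a),0]);Y=np.array([-X[1],X[0],0]);c=np.array([.6895,.0727,.13])+Y*.05
for s,z in((-.05,0),(-.09,-.015),(-.12,-.015)):
  u=proj(W,c+X*s+[0,0,z])[0];print(s,u);cv2.circle(im,tuple(int(k) for k in u),4,(255,0,0),1)
cv2.imwrite('pics/w10.png',np.hstack([im])[:,:,::-1])
E
```

```text
41.6333 [0.5246 0.1457 0.3458] [-177.4904   -0.0645  175.3437] [0.5239 0.139  0.191 ] 0.00036428237999562845 [-0.7712 -0.9152 -0.5852] 0.0
along -0.1707587066717801 lat 0.0016642068364279105
-0.05 [319.38665694 396.16487843]
-0.09 [320.68332818 331.86874546]
-0.12 [321.01058077 293.66592131]
```

View pics/w10.png

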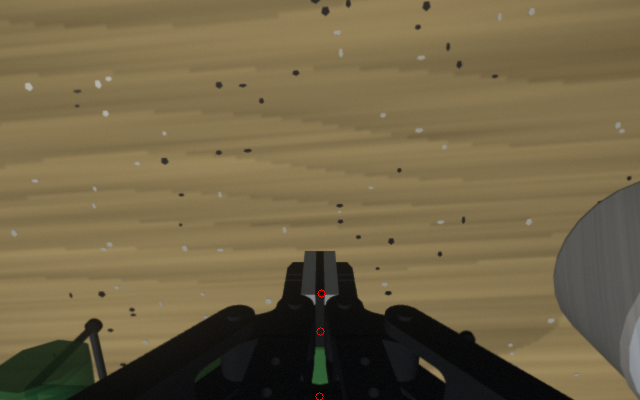

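The green base shows between the closed fingers at (320,365), so the fingers are behind it on the axis. I'll lower and push.

Request:
move_arm([
  [0,-0.0015,-0.025],
  [0,0,-0.025],
  [0,0,-0.017],
  [0.02,-0.0017,0],
  [0.02,-0.0017,0],
  [0.015,-0.0013,0],
  [0.01,-0.0009,0],
  [0.008,-0.0007,0],
  [0.008,-0.0007,0],
  [0,0,0],
], jaw=[1,1,1,1,1,1,1,1,1,1], yaw=[-0.005,0,0,0,0,0,0,0,0,0])

```text
time: 42.52
ee_pos: [0.6055, 0.134, 0.2799]
tcp_rot: [-177.5, 0.0, 174.8]
wrist_force: [0.6, 0.1, -0.0]
opening: -0.0001
grasp_force: 0.0
```

```bash
python3 s.py; python3 al.py 2
```

```text
42.5167 [0.6055 0.134  0.2799] [-177.5159    0.0108  174.7882] [0.6049 0.1273 0.125 ] -6.133157011314624e-05 [ 0.6134  0.1481 -0.0195] 0.0
along -0.08903782799210602 lat -0.0029334307134435043
```

Request:
move_arm([
  [0.006,0.002,0],
  [0.006,0,0],
  [0.005,-0.0004,0],
  [0.004,-0.0003,0],
  [0,0,0],
  [0,0,0],
], jaw=[1,1,1,1,1,1], yaw=[0.004,0,0,0,0,0])

```text
time: 43.02
ee_pos: [0.6258, 0.1361, 0.2801]
tcp_rot: [-177.5, 0.0, 175.1]
wrist_force: [-0.8, -0.1, 0.5]
opening: 0.0001
grasp_force: 0.4
```

Request:
move_arm([
  [0.002,-0.0002,0],
  [0.002,-0.0002,0],
  [0.002,-0.0002,0],
  [0,0,0],
  [0,0,0],
], jaw=[1,1,1,1,1], yaw=[0,0,0,0,0])

```text
time: 43.43
ee_pos: [0.6316, 0.1354, 0.2801]
tcp_rot: [-177.5, -0.0, 175.1]
wrist_force: [-4.4, -1.2, 2.2]
opening: 0.0
grasp_force: 2.3
```

```bash
python3 s.py; python3 al.py 2
```

```text
43.4333 [0.6316 0.1354 0.2801] [-177.5083   -0.0025  175.0815] [0.631  0.1287 0.1252] 8.754621574613168e-08 [-4.4155 -1.2248  2.1678] 2.283910990699951
along -0.06308241280518641 lat 0.000740171198087055
```

Request:
move_arm([
  [0.002,-0.0002,0],
  [0.002,-0.0002,0],
  [0.001,0,0],
  [0,0,0],
], jaw=[1,1,1,1], yaw=[0,0,0,0])

```text
time: 43.77
ee_pos: [0.6339, 0.1353, 0.2798]
tcp_rot: [-177.5, -0.5, 175.1]
wrist_force: [-28.1, 1.6, 11.2]
opening: -0.0001
grasp_force: 14.0
```

Request:
move_arm([
  [-0.025,0.002,0],
  [-0.03,0,0.02],
  [-0.04,0,0.03],
  [-0.04,0,0.03],
  [-0.03,0,0.02],
  [0,0,0],
  [0,0,0],
], jaw=[1,1,1,1,1,1,1], yaw=[0,0,0,0,0,0,0])

```text
time: 44.35
ee_pos: [0.4845, 0.1372, 0.372]
tcp_rot: [-177.6, 0.3, 175.1]
wrist_force: [-0.5, -0.9, -0.4]
opening: 0.0001
grasp_force: 0.0
```

```bash
python3 - <<'E'
from h import *
S=model('side');im=camera('side')
a=-.0867;X=np.array([np.cos(a),np.sin(a),0]);Y=np.array([-X[1],X[0],0])
for b in(2,3,4):
  c=np.array([.6895,.0727,.13])+Y*(.25-.1*b);L,o=(.219,-.054) if b==2 else (.190,-.058)
  t=np.array([np.cos(.1)*X[0],np.cos(.1)*X[1],.1])
  B=c+X*o+[0,0,-.015];print(b,'base',proj(S,B)[0],'tip',proj(S,B+t*L)[0])
d=outline_of('side','slim_1')
for e in d[:2]:
  v,u=np.nonzero(e['mask']);print(e['confidence'],u.min(),v[u==u.min()].mean(),u.max(),v[u==u.max()].mean())
cv2.imwrite('pics/f2.png',cv2.resize(im[150:260,215:335],(720,600))[:,:,::-1][:600])
E
```

```text
2 base [291.16964308 223.7391093 ] tip [227.58371876 209.91720415]
3 base [299.59906006 201.27863855] tip [247.02865236 190.12014686]
4 base [306.14417657 180.86123988] tip [256.06645176 170.45511327]
0.89 225 210.0 291 221.5
```

View pics/f2.png

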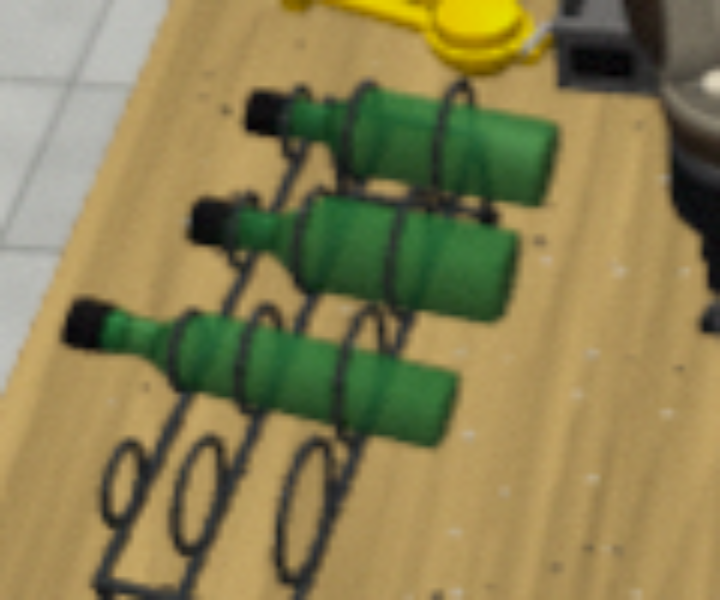

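All three are seated again: slim_1's shoulder is at the third ring, and both stouts' shoulders are at the second. The measured slim outline (225–291) matches the predicted seated position (227–291). I'm handing in the job.

```bash
python3 -c "
from workcell import bot
print(bot.job_done())"
```

```text
the job is handed in; nothing more can be done
None
```

The job is handed in: the three stoppered bottles are seated in bays 2, 3 and 4 (slim_1 was knocked partly out of bay 2 mid-run and pushed home again), and both bottles without stoppers lie in the crate.

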